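Tighten the book press corner to corner

TASK

Press the mended book: screw all four orange knobs of the book press down clockwise, each fully home until it stops dead. Work crosswise so that the plate comes down evenly: one corner and then the one diagonally opposite it, then the other two. Do not shift the press on the desk, and leave everything around it and the bone folder on top of it as they are.

Things in the scene. Friction and masses are not known exactly. Their poses are not given: they have to be found in the camera images.
- press: Hand book press, about 6.5 kg, standing loose on four rubber feet: two dark steel plates faced with beech inside, each 165 x 250 x 20 mm, a blue hardback between, a steel stud at each corner. Origin: centre of its footprint; x along the 165 mm side, y along the 250 mm side, z up. Upper plate's top face 78 mm up. Twists on the desk if a knob is wrenched past its stop (2 N m).
- knob_a_grip (a point): Cross knob A, orange, axis at x 65, y 108 mm in the press's frame, diagonal to knob C. Four round lobes at 90 degrees, 56 mm across the lobe tips, 45 mm across the hollows between them (flat fingers bear there, at 45 degrees to the lobes); lobes from 14 to 44 mm above the upper plate, black hub below. Point: on the turning axis, 107 mm above the desk; x and y along the lobes, z up.
- knob_a (a joint): Turn of knob A in rad, growing as it tightens (clockwise from above). Captive on its stud. Light even drag of 0.12 N m; stays where left; then a hard stop when tight. Each knob stops at its own reading between 2.4 and 3.0, to be felt; it starts 1.2 to 2.4 rad short of it. Knobs do not rise or sink.
- knob_b_grip (a point): Cross knob B, orange, axis at x 65, y -108 mm in the press's frame, diagonal to knob D. Four round lobes at 90 degrees, 56 mm across the lobe tips, 45 mm across the hollows between them (flat fingers bear there, at 45 degrees to the lobes); lobes from 14 to 44 mm above the upper plate, black hub below. Point: on the turning axis, 107 mm above the desk; x and y along the lobes, z up.
- knob_b (a joint): Turn of knob B in rad, growing as it tightens (clockwise from above). Captive on its stud. Light even drag of 0.12 N m; stays where left; then a hard stop when tight. Each knob stops at its own reading between 2.4 and 3.0, to be felt; it starts 1.2 to 2.4 rad short of it. Knobs do not rise or sink.
- knob_c_grip (a point): Cross knob C, orange, axis at x -65, y -108 mm in the press's frame, diagonal to knob A. Four round lobes at 90 degrees, 56 mm across the lobe tips, 45 mm across the hollows between them (flat fingers bear there, at 45 degrees to the lobes); lobes from 14 to 44 mm above the upper plate, black hub below. Point: on the turning axis, 107 mm above the desk; x and y along the lobes, z up.
- knob_c (a joint): Turn of knob C in rad, growing as it tightens (clockwise from above). Captive on its stud. Light even drag of 0.12 N m; stays where left; then a hard stop when tight. Each knob stops at its own reading between 2.4 and 3.0, to be felt; it starts 1.2 to 2.4 rad short of it. Knobs do not rise or sink.
- knob_d_grip (a point): Cross knob D, orange, axis at x -65, y 108 mm in the press's frame, diagonal to knob B. Four round lobes at 90 degrees, 56 mm across the lobe tips, 45 mm across the hollows between them (flat fingers bear there, at 45 degrees to the lobes); lobes from 14 to 44 mm above the upper plate, black hub below. Point: on the turning axis, 107 mm above the desk; x and y along the lobes, z up.
- knob_d (a joint): Turn of knob D in rad, growing as it tightens (clockwise from above). Captive on its stud. Light even drag of 0.12 N m; stays where left; then a hard stop when tight. Each knob stops at its own reading between 2.4 and 3.0, to be felt; it starts 1.2 to 2.4 rad short of it. Knobs do not rise or sink.
- folder: Bystander, loose. White bone folder, 130 x 20 x 5 mm, lying lengthwise (along y) on the middle of the press's upper plate; origin: under the middle of its straight part.
- glue: Bystander, loose. White glue bottle with a red cap, upright, 48 mm across, 130 mm high, beside the +y end of the press; origin under its centre.
- brush: Bystander, loose. Flat brush 190 mm long lying on the desk beside the -y end of the press; origin under its middle.
- mug: Bystander, loose. White mug, 80 mm across, 95 mm high; origin under its centre.
- plant: Bystander, loose. Succulent in a white pot, 80 mm across, about 115 mm high; origin under its centre.
- pens: Bystander, loose. Dark steel pen pot, 76 mm across, pens up to 150 mm; origin under its centre.
- book: Bystander, loose. Red hardback lying flat, 130 x 190 x 26 mm; origin under its centre.
- stapler: Bystander, loose. Black and steel stapler 150 x 36 x 56 mm; origin under its centre.

How it is judged:
On the way:
1. a first pair of diagonally opposite knobs is fully home (((value of joint knob_a above 2.48 rad and value of joint knob_c above 2.58 rad) or (value of joint knob_b above 2.73 rad and value of joint knob_d above 2.38 rad))), for 0.1 s.
At the end, for the whole second after the job is handed in: All four knobs are within 0.12 rad of their stops, every knob's axis is within 20 mm of where it stood at the start, and the press stands flat and still (value of joint knob_a above 2.48 rad and value of joint knob_b above 2.73 rad and value of joint knob_c above 2.58 rad and value of joint knob_d above 2.38 rad and distance of each of knob_a_grip, knob_b_grip, knob_c_grip, knob_d_grip from where it was at the start of the episode below 0.02 m and linear speed of press below 0.01 m/s and angle between press's own z axis and vertical below 0.05 rad); the robot touches nothing.
It fails at once if two neighbouring corners home while neither has its diagonal partner home ((value of joint knob_a above 2.48 rad and value of joint knob_b above 2.73 rad and not (value of joint knob_c above 2.58 rad) and not (value of joint knob_d above 2.38 rad)) or (value of joint knob_b above 2.73 rad and value of joint knob_c above 2.58 rad and not (value of joint knob_a above 2.48 rad) and not (value of joint knob_d above 2.38 rad)) or (value of joint knob_c above 2.58 rad and value of joint knob_d above 2.38 rad and not (value of joint knob_a above 2.48 rad) and not (value of joint knob_b above 2.73 rad)) or (value of joint knob_d above 2.38 rad and value of joint knob_a above 2.48 rad and not (value of joint knob_b above 2.73 rad) and not (value of joint knob_c above 2.58 rad))).
It fails at once if the press shifted more than 20 mm at any corner (not (distance of knob_a_grip from where it was at the start of the episode below 0.02 m) or not (distance of knob_b_grip from where it was at the start of the episode below 0.02 m) or not (distance of knob_c_grip from where it was at the start of the episode below 0.02 m) or not (distance of knob_d_grip from where it was at the start of the episode below 0.02 m)).
It fails at once if a bystander moved more than 20 mm or knocked over (distance of any of folder, glue, brush, mug, plant, pens, book, stapler from where it was at the start of the episode above 0.02 m or angle between any of folder, glue, brush, mug, plant, pens, book, stapler's own z axis and vertical above 0.3 rad).
It also fails if it takes over 72 s, if anything falls off the work surface, if the arm or the gripper's body presses on something with over 40 N, if the wrist force passes 120 N, or if a joint passes its speed limit or range.

ROBOT

A 6-joint arm with a two-finger parallel gripper is mounted at the origin on the work surface. World frame = base frame: x ahead of the robot, y to its left, z up, the work surface at z = 0. Lengths are in m, angles in rad, forces in N, time in s.
With the tool pointing down it reaches from about 0.25 to 0.725 m from the base axis. Payload 4 kg.
Tool frame: the origin (TCP) lies midway between the tips of the shut fingers; the grasp point (between the pads) lies 19 mm behind it; z points along the fingers, x is the direction in which the jaws open and shut, and the axes are right-handed (so a half turn about z gives the same grasp; the last joint's range is limited). The gripper opens to 85 mm and grips with 20 to 120 N. Pads are 22 mm wide; open, the fingers measure 114 mm over their backs; the gripper's body (76 mm by 85 mm) begins 54 mm behind the grasp point. The pads swing forward as they close: fully open they stand 13 mm farther back than shut.
Start: joints at [-1.287, 0.241, 0.005, 1.335, 0, 1.571], TCP at [0.14, -0.48, 0.231] pointing down, gripper open.
Joint ranges: [-2.72, 2.72], [-1.05, 1.87], [-1.09, 1.28], [-1.99, 2.15], [-1.42, 1.44], [-3.14, 3.14]. Speed limits (rad/s): [2.79, 2.79, 3.14, 3.14, 3.14, 3.14].

INTERFACE

Orientations are given as a 3x3 rotation matrix whose columns are the frame's x, y, z axes.
In Python, from plant import robot gives the robot as it stands. The module is installed in compiled form; this text tells all that it offers.
- The arm moves only by the tool step_arm, never from a script. Its argument "commands" is a list of rows, each a list of 4 numbers: the shift along the tool's x, y, z in m, then the turn about the tool's z in degrees. A call has 1 to 8 rows; each row shifts and turns the pose as measured when the row begins, along the tool's axes as they then stand; what a row does not reach is not made up. A row lasts 1/10 s, in which the tool goes at most 50 mm and 8.59 degrees, less where a joint would pass 70% of its speed; a pose out of reach is approached as far as the arm can. A call with a gripper value outside its range is refused whole. "jaw" is the finger opening in m, from 0 to 0.0854, set as the call begins (left out, the last holds). The fingers move at their own pace and stop on an object; "newtons" is the grip in N (left out, the last holds). Time passes only in rows, so rows that do not move let the fingers close. It gives the time, the measured TCP pose, the force and the opening at its end, in the units of the state.
- robot.get_state(): the state, without advancing time (a new reading comes with each control period).
- robot.snapshot(name): name is "scene" or "top" or "wrist"; returns (picture, depth): 400x640x3 uint8, red, green, blue; 400x640 float32, m along the optical axis (not along the pixel's ray), 0 where there is no reading.
- robot.camera_model(name): a dict with "fx", "fy", "cx", "cy" (pixels), "D" ([k1, k2, p1, p2, k3] as OpenCV has them; the pictures are not rectified), "R" (3x3) and "t" (3): a world point X has camera coordinates R X + t. Camera axes: x right, y down, z forward; pixel columns grow to the right and rows downward; lengths in m; the calibration is good to about 2 mm. A picture is of the moment at which its call begins: read the wrist's pose just before it. camera_model takes no time and is no camera call; for the wrist camera it gives the pose at the moment of the call.
- robot.job_done(): hands the job in, once; it reports no verdict.
The state is a dict: "time_s": time; "q": joint angles; "qvel": joint speeds; "joint_efforts": joint torques, N m; "ee_pos": TCP position; "eef_rot": TCP orientation; "ft_force": force on the tool from outside, world axes, zero at the start; "torque": the same for the moment, N m; "width": opening from 0.0 (shut) to 1.0 (fully open).
Only numpy, scipy, OpenCV 4.12 (cv2) and the standard library are available. Lean on these libraries where they do the work, as an engineer would, in place of code of your own. Each camera call takes 0.05 s, during which the arm holds its last target. There are 200 camera calls.

## Working session

There is one attempt and no reset: what is moved stays moved. The work goes in short steps, Python scripts to look and compute and a tool call to move; the robot and the scene stay as the last step left them, time stands still between calls to the robot, and variables do not carry over. Pictures are saved under pics/ and viewed, about 8 in all and at most 12, crops included, and the job is handed in when it is done.

Besides the shell and the picture viewer there is one more tool, called after "Call:" as a command line: name --pt "numbers of a row" for each row, then --argument value for the rest. step_arm: Moves the arm, as the interface text tells. Its arguments: {"type":"object","properties":{"commands":{"type":"array","items":{"type":"array","items":{"type":"number"}}},"jaw":{"type":"number"},"newtons":{"type":"number"}},"required":["commands"]}

```bash
mkdir -p pics; ls; python3 - <<'E'
from plant import robot
import cv2
for n in("top","scene"):
    p,d=robot.snapshot(n); cv2.imwrite(f"pics/{n}0.png",p[:,:,::-1])
    import numpy as np; np.save(f"pics/{n}d.npy",d)
    print(robot.camera_model(n))
s=robot.get_state();print(s)
E
```

```text
pics
{'fx': 389.2098776408631, 'fy': 389.2098776408631, 'cx': 319.50475081235555, 'cy': 204.59047205589465, 'D': array([-0.03320619,  0.        ,  0.        ,  0.        ,  0.        ]), 'R': array([[ 0.12697231, -0.99190464,  0.00179544],
       [-0.96999019, -0.12454506, -0.20882422],
       [ 0.20735732,  0.02477334, -0.97795154]]), 't': array([-0.06780783,  0.51285469,  1.12161002])}
{'fx': 495.10763726671985, 'fy': 495.10763726671985, 'cx': 323.1949339232175, 'cy': 207.26960034270348, 'D': array([-0.1090024,  0.       ,  0.       ,  0.       ,  0.       ]), 'R': array([[ 0.7565023 ,  0.65374196,  0.01804769],
       [ 0.5142044 , -0.57752623, -0.63407988],
       [-0.40410161,  0.48896309, -0.77305691]]), 't': array([-0.37220581, -0.20893092,  2.04798136])}
{'time_s': 0.1, 'q': array([-1.28697719e+00,  2.41333934e-01,  3.85593490e-03,  1.33520009e+00,
       -2.31864322e-05,  1.57078716e+00]), 'qvel': array([-3.95152897e-04, -3.21103780e-03,  4.19401317e-03, -5.92876388e-04,
        2.02718646e-03, -3.70863241e-05]), 'joint_efforts': array([-4.03890544e-05, -3.73137939e+01,  2.53009826e+01,  1.08234616e-02,
       -8.97602172e-05,  1.24516555e-05]), 'ee_pos': array([ 0.13984643, -0.47945395,  0.23050268]), 'eef_rot': array([[ 2.80032332e-01, -9.59990412e-01, -5.49196920e-04],
       [-9.59988725e-01, -2.80032869e-01,  1.79998396e-03],
       [-1.88176054e-03,  2.31691451e-05, -9.99998229e-01]]), 'ft_force': array([-0.20102205,  0.38158685, -0.04514625]), 'torque': array([-0.00611963,  0.04699289, -0.03912275]), 'width': 0.9999069528879543}
```

View pics/top0.png

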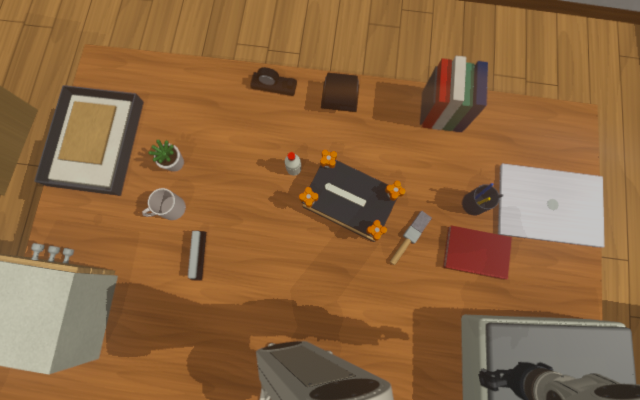

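View pics/scene0.png

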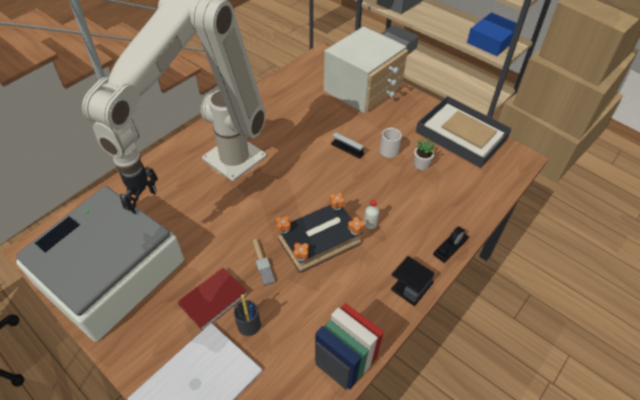

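The top view shows the orange knobs at about (329,158), (396,189), (377,230) and (309,196). The glue at (292,162) marks the +y end of the press. The scene view agrees.

```bash
cat > h.py <<'E'
import numpy as np, cv2
from plant import robot
def orange(p):
    h=cv2.cvtColor(p,cv2.COLOR_RGB2HSV)
    return cv2.inRange(h,(7,190,150),(19,255,255))
def ray(uv,m,z):
    K=np.array([[m['fx'],0,m['cx']],[0,m['fy'],m['cy']],[0,0,1]])
    n=cv2.undistortPoints(np.float64(uv).reshape(-1,1,2),K,np.float64(m['D']))[:,0]
    d=np.c_[n,np.ones(len(n))]@m['R']; c=-m['R'].T@m['t']
    return c+d*((z-c[2])/d[:,2])[:,None]
def blobs(mask,amin):
    n,l,s,c=cv2.connectedComponentsWithStats(cv2.morphologyEx(mask,cv2.MORPH_CLOSE,np.ones((3,3),np.uint8)))
    return [(s[i,4],c[i],l==i) for i in range(1,n) if s[i,4]>amin]
E
python3 - <<'E'
from h import *
for n in("top","scene"):
    p=cv2.imread(f"pics/{n}0.png")[:,:,::-1].copy(); m=robot.camera_model(n)
    for a,c,l in blobs(orange(p),40): print(n,a,c.round(1),ray([c],m,0.112)[0].round(4))
print(robot.camera_model("wrist"))
E
```

```text
top 188 [328.2 156.9] [ 0.651  -0.0106  0.112 ]
top 195 [395.8 188.9] [ 0.5794 -0.217   0.112 ]
top 185 [308.2 196.1] [0.5259 0.032  0.112 ]
top 194 [376.9 229.4] [ 0.4544 -0.1741  0.112 ]
{'fx': 282.5141439511725, 'fy': 282.5141439511725, 'cx': 316.7759537616791, 'cy': 196.40658451753248, 'D': array([-0.04435955,  0.        ,  0.        ,  0.        ,  0.        ]), 'R': array([[ 0.27980952, -0.96005463, -0.00132152],
       [-0.91459425, -0.26697808,  0.30371049],
       [-0.29193148, -0.08377243, -0.95276345]]), 't': array([-0.49960387, -0.03879504,  0.37988278])}
```

Knobs, to first order: A (0.651,-0.011), B (0.579,-0.217), C (0.454,-0.174), D (0.526,0.032). I'll move above the press for a close look.

Call:
step_arm --pt "-0.022 -0.044 -0.005 0" --pt "-0.022 -0.044 -0.005 0" --pt "-0.022 -0.044 -0.005 0" --pt "-0.022 -0.044 -0.005 0" --pt "-0.022 -0.044 -0.005 0" --pt "-0.022 -0.044 -0.005 0" --pt "-0.022 -0.044 -0.005 0" --pt "-0.022 -0.044 -0.005 0"

```text
time_s: 0.9
ee_pos: [0.4303, -0.2109, 0.267]
eef_rot: [[0.264, -0.964, -0.006], [-0.964, -0.264, 0.006], [-0.008, 0.004, -1.0]]
ft_force: [0.4, -1.1, 0.1]
width: 0.998
```

Call:
step_arm --pt "-0.022 -0.044 0 0" --pt "-0.022 -0.044 0 0" --pt "-0.022 -0.044 0 0" --pt "0 0 0 -8" --pt "0 0 0 -8" --pt "0 0 0 -8" --pt "0 0 0 -8" --pt "0 0 0 0"

```text
time_s: 1.7
ee_pos: [0.5449, -0.1016, 0.2613]
eef_rot: [[0.758, -0.652, -0.013], [-0.652, -0.758, 0.008], [-0.016, 0.002, -1.0]]
ft_force: [-0.0, 0.1, -0.2]
width: 0.999
```

```bash
python3 - <<'E'
from h import *
s=robot.get_state();print(s['time_s'],s['q'].round(3),s['ee_pos'],s['eef_rot'].round(3).tolist())
m=robot.camera_model("wrist");p,d=robot.snapshot("wrist");cv2.imwrite("pics/w1.png",p[:,:,::-1])
for a,c,l in blobs(orange(p),100): print(a,c.round(1),ray([c],m,0.117)[0].round(4))
E
```

```text
1.7 [-0.187  0.353  0.237  1.469  0.006  2.093] [ 0.54489211 -0.10157602  0.26128562] [[0.758, -0.652, -0.013], [-0.652, -0.758, 0.008], [-0.016, 0.002, -1.0]]
2074 [339.2  40.8] [ 0.6479 -0.011   0.117 ]
1783 [213.   96.8] [0.5242 0.0315 0.117 ]
855 [405.1 238.1] [ 0.578  -0.2124  0.117 ]
956 [298.3 277.4] [ 0.4525 -0.1732  0.117 ]
```

View pics/w1.png

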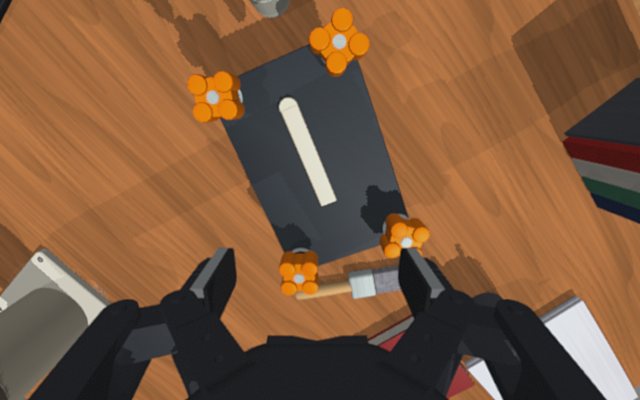

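The wrist view shows knob A at (339,41), D at (212,97), C at (299,279) and B at (407,242). The folder lies in the middle of the plate, and B and C are partly oblique. Next: lobe angles from the bright top faces.

```bash
cat >> h.py <<'E'
def knobs(p,m,z=0.122,amin=100):
    h=cv2.cvtColor(p,cv2.COLOR_RGB2HSV); out=[]
    for a,c,l in blobs(orange(p),amin):
        v=h[:,:,2][l]; t,_=cv2.threshold(v,0,255,cv2.THRESH_BINARY+cv2.THRESH_OTSU)
        ys,xs=np.nonzero(l&(h[:,:,2]>t)); 
        k=cv2.connectedComponents
        P=ray(np.c_[xs,ys],m,z)[:,:2]
        (cx,cy),r=cv2.minEnclosingCircle(np.float32(P*1000)); c0=np.array([cx,cy])/1000
        q=P-c0; w=(q[:,0]+1j*q[:,1]); f=np.sum(abs(w)**4*np.exp(4j*np.angle(w)))
        out.append((c0.round(4),round(r,1),round(np.degrees(np.angle(f))/4,1),round(abs(f)/np.sum(abs(w)**4),2),t))
    return out
E
python3 - <<'E'
from h import *
# camera model at current pose (unmoved)
p=cv2.imread("pics/w1.png")[:,:,::-1].copy();m=robot.camera_model("wrist")
for k in knobs(p,m): print(k)
h=cv2.cvtColor(p,cv2.COLOR_RGB2HSV)
o=[]
for c in((339,41),(213,97),(299,277),(405,238)):
    x=min(max(c[0]-35,0),569);y=max(c[1]-35,0); o.append(cv2.resize(p[y:y+70,x:x+70,::-1],(280,280),interpolation=cv2.INTER_CUBIC))
cv2.imwrite("pics/w1c.png",np.vstack([np.hstack(o[:2]),np.hstack(o[2:])]))
E
```

```text
(array([ 0.6471, -0.0117]), 26.7, np.float64(42.3), np.float64(0.56), 202.0)
(array([0.525 , 0.0307]), 26.8, np.float64(9.7), np.float64(0.56), 199.0)
(array([ 0.5757, -0.2154]), 26.6, np.float64(-8.3), np.float64(0.56), 200.0)
(array([ 0.4532, -0.1713]), 26.7, np.float64(6.5), np.float64(0.57), 201.0)
```

View pics/w1c.png

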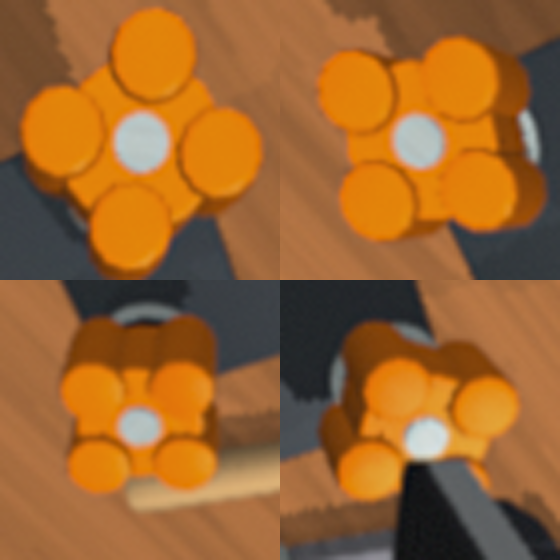

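Knob centres are now A (0.6471,-0.0117), C (0.4532,-0.1713), B (0.5757,-0.2154) and D (0.525,0.0307). Their spacings match the drawing within 1 mm. If zero means lobes along the press axes, about 120° of turn remains on A, 90° on C, 84° on B and 82° on D. That will be confirmed by feel. First I turn the tool to A's hollows at yaw 87°.

Call:
step_arm --pt "0 0 0 -8" --pt "0 0 0 -8" --pt "0 0 0 -8" --pt "0 0 0 -8" --pt "0 0 0 -8" --pt "0 0 0 -8" --pt "0 0 0 -8" --pt "0 0 0 -8" --jaw 0.07

```text
time_s: 2.55
ee_pos: [0.5431, -0.1027, 0.2594]
eef_rot: [[0.912, 0.409, -0.018], [0.409, -0.913, 0.009], [-0.013, -0.016, -1.0]]
ft_force: [-1.4, -1.0, 0.1]
width: 0.818
```

Call:
step_arm --pt "0 0 0 -8" --pt "0 0 0 -8" --pt "0 0 0 -8" --pt "0 0 0 -8" --pt "0 0 0 -8" --pt "0 0 0 -8" --pt "0 0 0 -8" --pt "0 0 0 -6"

```text
time_s: 3.35
ee_pos: [0.5412, -0.1041, 0.258]
eef_rot: [[0.05, 0.999, -0.021], [0.999, -0.049, 0.01], [0.009, -0.022, -1.0]]
ft_force: [0.0, -0.0, -0.6]
width: 0.82
```

```bash
cat >> h.py <<'E'
def to(x,y,z,yaw):
    "shift in tool axes (m), turn (deg) from here to a target; yaw = world angle of tool x"
    s=robot.get_state(); R=s['eef_rot']; d=R.T@(np.array([x,y,z])-s['ee_pos'])
    y0=np.degrees(np.arctan2(R[1,0],R[0,0]))
    print('t',s['time_s'],'pos',s['ee_pos'].round(4),'yaw',y0.round(1),'q6',np.degrees(s['q'][5]).round(1),'w',round(s['width']*.0854,4),'F',s['ft_force'].round(1),'M',s['torque'].round(2))
    print('shift',d.round(4),'turn',((y0-yaw+180)%360-180).round(1),'tilt z',R[:,2].round(3))
E
python3 -c "
from h import *
to(.6471,-.0117,.16,87.3)"
```

```text
t 3.35 pos [ 0.5412 -0.1041  0.258 ] yaw 87.2 q6 -8.2 w 0.0701 F [ 0.  -0.  -0.6] M [-0.01 -0.03 -0.02]
shift [0.0967 0.1033 0.0966] turn -0.1 tilt z [-0.021  0.01  -1.   ]
```

Call:
step_arm --pt "0.024 0.026 0.016 0" --pt "0.024 0.026 0.016 0" --pt "0.024 0.026 0.016 0" --pt "0.024 0.026 0.016 0" --pt "0 0 0.016 0" --pt "0 0 0.01 0" --pt "0 0 0 0"

```text
time_s: 4.05
ee_pos: [0.6517, -0.0122, 0.1626]
eef_rot: [[0.073, 0.997, -0.021], [0.997, -0.073, 0.008], [0.007, -0.022, -1.0]]
ft_force: [0.4, 0.7, -0.4]
width: 0.821
```

```bash
python3 - <<'E'
from h import *
to(.6471,-.0117,.087,87.3)
m=robot.camera_model("wrist");p,d=robot.snapshot("wrist");cv2.imwrite("pics/w2.png",p[:,:,::-1])
for k in knobs(p,m): print(k)
E
```

```text
t 4.05 pos [ 0.6517 -0.0122  0.1626] yaw 85.8 q6 2.9 w 0.0701 F [ 0.4  0.7 -0.4] M [-0.02  0.03  0.02]
shift [-0.0004 -0.003   0.0757] turn -1.5 tilt z [-0.021  0.008 -1.   ]
(array([0.5244, 0.0309]), 26.9, np.float64(7.7), np.float64(0.59), 199.0)
(array([ 0.5764, -0.2144]), 26.7, np.float64(-9.8), np.float64(0.56), 194.0)
(array([ 0.647 , -0.0117]), 27.0, np.float64(40.8), np.float64(0.58), 196.0)
```

View pics/w2.png

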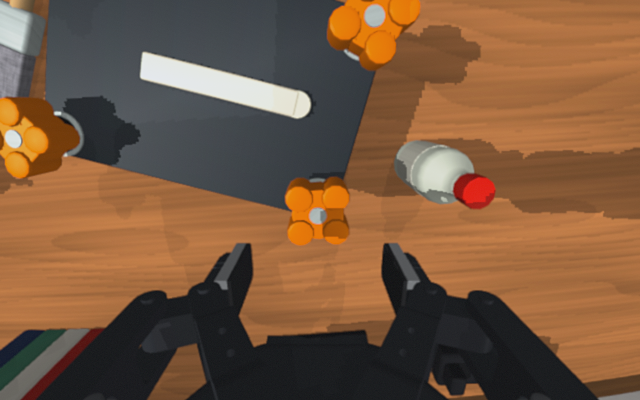

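A is at (318,215), centred between the fingers at 245 and 392, with the glue bottle at (440,170) clear. Next I descend and grip.

Call:
step_arm --pt "0 -0.003 0.02 -1" --pt "0 0 0.02 0" --pt "0 0 0.02 0" --pt "0 0 0.015 0" --pt "0 0 0 0"

```text
time_s: 4.6
ee_pos: [0.6496, -0.0157, 0.0955]
eef_rot: [[0.065, 0.998, -0.008], [0.998, -0.065, 0.008], [0.007, -0.008, -1.0]]
ft_force: [-0.0, 0.3, -0.7]
width: 0.821
```

```bash
python3 -c "
from h import *
to(.647,-.0117,.087,86.5)"
```

```text
t 4.6 pos [ 0.6496 -0.0157  0.0955] yaw 86.3 q6 2.1 w 0.0701 F [-0.   0.3 -0.7] M [ 0.01 -0.01  0.01]
shift [ 0.0037 -0.0028  0.0085] turn -0.2 tilt z [-0.008  0.008 -1.   ]
```

Call:
step_arm --pt "0.004 -0.003 0.008 0" --pt "0 0 0 0"

```text
time_s: 4.8
ee_pos: [0.6476, -0.0123, 0.0901]
eef_rot: [[0.068, 0.998, -0.004], [0.998, -0.068, 0.008], [0.008, -0.004, -1.0]]
ft_force: [0.8, 0.6, -0.1]
width: 0.819
```

Call:
step_arm --pt "0 0 0 0" --pt "0 0 0 0" --pt "0 0 0 0" --pt "0 0 0 0" --jaw 0.03 --newtons 40

```text
time_s: 5.2
ee_pos: [0.6487, -0.011, 0.0929]
eef_rot: [[0.067, 0.998, 0.0], [0.998, -0.067, 0.01], [0.01, -0.0, -1.0]]
ft_force: [1.0, -0.1, -2.5]
width: 0.512
```

```bash
python3 -c "
from h import *
to(.647,-.0117,.087,86.5)"
```

```text
t 5.2 pos [ 0.6487 -0.011   0.0929] yaw 86.1 q6 2.6 w 0.0437 F [ 1.  -0.1 -2.5] M [ 0.04 -0.03 -0.08]
shift [-0.0009 -0.0017  0.0059] turn -0.4 tilt z [ 0.    0.01 -1.  ]
```

The jaws hold the hollows at 43.7 mm. Now I turn clockwise.

Call:
step_arm --pt "0 0 0.002 6" --pt "0 0 0.001 8" --pt "0 0 0.001 8" --pt "0 0 0.001 8" --pt "0 0 0.001 8" --pt "0 0 0.001 8"

```text
time_s: 5.8
ee_pos: [0.6481, -0.0127, 0.0927]
eef_rot: [[0.783, 0.622, 0.002], [0.622, -0.783, 0.006], [0.005, -0.003, -1.0]]
ft_force: [-2.3, 0.4, 2.8]
width: 0.516
```

```bash
python3 -c "
from h import *
to(.647,-.0117,.089,-34)"
```

```text
t 5.8 pos [ 0.6481 -0.0127  0.0927] yaw 38.4 q6 50.3 w 0.044 F [-2.3  0.4  2.8] M [-0.04  0.54  0.1 ]
shift [-0.0002 -0.0014  0.0037] turn 72.4 tilt z [ 0.002  0.006 -1.   ]
```

Turning freely, with a moment of about 0.1 N m. I'll continue and slow down before the expected stop.

Call:
step_arm --pt "0 0 0.001 8" --pt "0 0 0.001 8" --pt "0 0 0.001 8" --pt "0 0 0.001 8" --pt "0 0 0.001 8" --pt "0 0 0.001 8" --pt "0 0 0.001 8"

```text
time_s: 6.5
ee_pos: [0.6463, -0.0147, 0.0929]
eef_rot: [[0.943, -0.333, 0.002], [-0.333, -0.943, 0.0], [0.002, -0.001, -1.0]]
ft_force: [-2.6, -5.5, 3.0]
width: 0.522
```

```bash
python3 -c "
from h import *
to(.647,-.0117,.089,-34)"
```

```text
t 6.5 pos [ 0.6463 -0.0147  0.0929] yaw -19.4 q6 108.1 w 0.0445 F [-2.6 -5.5  3. ] M [-0.78  0.61  3.41]
shift [-0.0003 -0.003   0.0039] turn 14.6 tilt z [ 0.002  0.    -1.   ]
```

The moment jumped to 3.4 N m at yaw -19, earlier than expected. I'll ease off and check with the wrist camera for the stop, a slip or a press shift.

Call:
step_arm --pt "0 0 0 -3"

```text
time_s: 6.6
ee_pos: [0.6463, -0.015, 0.0929]
eef_rot: [[0.96, -0.279, 0.002], [-0.279, -0.96, -0.001], [0.003, 0.001, -1.0]]
ft_force: [0.9, 0.6, -6.4]
width: 0.518
```

```bash
python3 - <<'E'
from h import *
to(.6471,-.0117,.089,-34)
m=robot.camera_model("wrist");p,d=robot.snapshot("wrist");cv2.imwrite("pics/w3.png",p[:,:,::-1])
for k in knobs(p,m): print(k)
m=robot.camera_model("top");p,d=robot.snapshot("top");cv2.imwrite("pics/t3.png",p[:,:,::-1])
for a,c,l in blobs(orange(p),40): print(a,c.round(1),ray([c],m,0.112)[0].round(4))
E
```

```text
t 6.6 pos [ 0.6463 -0.015   0.0929] yaw -16.2 q6 104.9 w 0.0442 F [ 0.9  0.6 -6.4] M [ 0.08 -0.18  0.71]
shift [-0.0002 -0.0034  0.0039] turn 17.8 tilt z [ 0.002 -0.001 -1.   ]
(array([0.5254, 0.0314]), 27.0, np.float64(9.9), np.float64(0.56), 197.0)
(array([ 0.647 , -0.0111]), 26.8, np.float64(33.3), np.float64(0.52), 201.0)
182 [396.  188.9] [ 0.5796 -0.2174  0.112 ]
183 [376.9 229.5] [ 0.4541 -0.174   0.112 ]
```

View pics/w3.png

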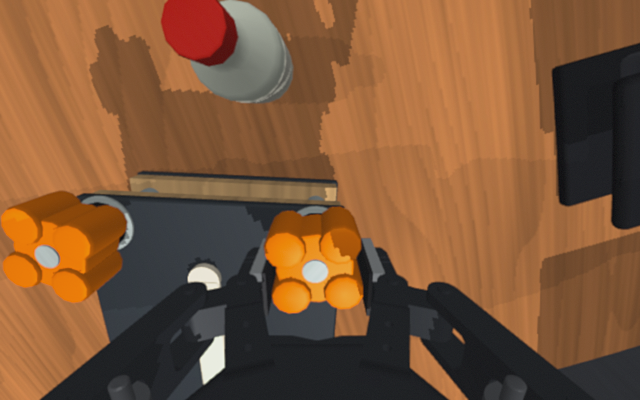

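The pads sit in A's hollows at (315,270) and D's axis hasn't moved. The tool is 3.5 mm off the axis, so I'll regrip centred and then test the stop gently.

Call:
step_arm --pt "0 0 0 0" --pt "0 -0.003 0.004 0" --pt "0 -0.001 0.003 0" --jaw 0.06

```text
time_s: 7.0
ee_pos: [0.6486, -0.0111, 0.0867]
eef_rot: [[0.958, -0.286, 0.005], [-0.286, -0.958, -0.0], [0.005, -0.001, -1.0]]
ft_force: [-0.5, -0.2, -0.3]
width: 0.699
```

Call:
step_arm --pt "0 0 0.001 0" --pt "0 0 0.001 0" --pt "0 0 0.001 0" --jaw 0.03

```text
time_s: 7.3
ee_pos: [0.6467, -0.0105, 0.0856]
eef_rot: [[0.959, -0.284, 0.002], [-0.284, -0.959, -0.0], [0.002, -0.0, -1.0]]
ft_force: [-2.5, -0.6, 4.4]
width: 0.542
```

```bash
python3 -c "
from h import *
to(.647,-.0115,.089,-34)"
```

```text
t 7.3 pos [ 0.6467 -0.0105  0.0856] yaw -16.5 q6 105.6 w 0.0463 F [-2.5 -0.6  4.4] M [-0.23  0.29  0.49]
shift [ 0.0006  0.0009 -0.0034] turn 17.5 tilt z [ 0.002 -0.    -1.   ]
```

Call:
step_arm --pt "0 0 0.001 2" --pt "0 0 0.001 2"

```text
time_s: 7.5
ee_pos: [0.6467, -0.0105, 0.0857]
eef_rot: [[0.939, -0.343, 0.003], [-0.343, -0.939, -0.002], [0.004, 0.001, -1.0]]
ft_force: [-2.5, -1.7, 4.6]
width: 0.547
```

```bash
python3 -c "
from h import *
to(.647,-.0115,.089,-34)"
```

```text
t 7.5 pos [ 0.6467 -0.0105  0.0857] yaw -20.1 q6 109.2 w 0.0467 F [-2.5 -1.7  4.6] M [-0.58  0.45  3.07]
shift [ 0.0006  0.0008 -0.0033] turn 13.9 tilt z [ 0.003 -0.002 -1.   ]
```

The moment climbs again with little progress, while the jaws are wedged wider (46.7 mm). That looks like a hard stop. I'll release and measure the knob's angle.

Call:
step_arm --pt "0 0 0 0" --pt "0 0 -0.02 0" --pt "0 0 -0.03 0" --pt "0 0 -0.03 0" --pt "0 0 0 0" --jaw 0.07

```text
time_s: 8.0
ee_pos: [0.6458, -0.01, 0.1658]
eef_rot: [[0.938, -0.346, -0.0], [-0.346, -0.938, -0.002], [0.0, 0.002, -1.0]]
ft_force: [-0.1, 0.0, 0.6]
width: 0.821
```

```bash
python3 - <<'E'
from h import *
to(.6471,-.0117,.089,-34)
m=robot.camera_model("wrist");p,d=robot.snapshot("wrist");cv2.imwrite("pics/w4.png",p[:,:,::-1])
for k in knobs(p,m): print(k)
E
```

```text
t 8.0 pos [ 0.6458 -0.01    0.1658] yaw -20.3 q6 109.4 w 0.0701 F [-0.1  0.   0.6] M [ 0.04 -0.09  0.01]
shift [0.0018 0.001  0.0768] turn 13.7 tilt z [-0.    -0.002 -1.   ]
(array([ 0.6474, -0.0111]), 26.8, np.float64(34.6), np.float64(0.57), 205.0)
(array([0.5249, 0.0316]), 27.1, np.float64(9.9), np.float64(0.56), 201.0)
```

View pics/w4.png

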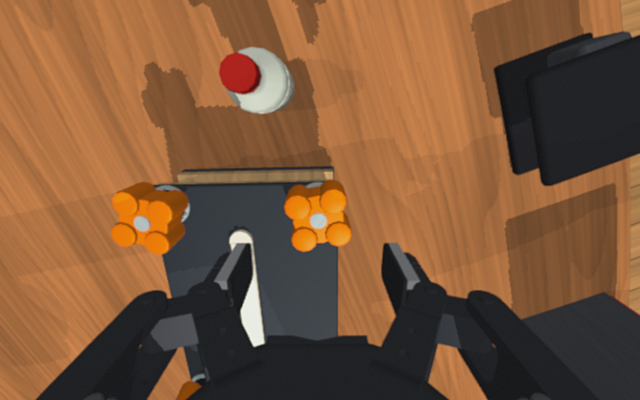

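A's lobes are at 34.6°, a turn of about 97°, and did not move under two pushes of 3 N m. D's axis is unmoved, so A is home; the lobe zero simply isn't aligned with the press. On to diagonal C, yaw 51.5°.

```bash
python3 -c "
from h import *
to(.4532,-.1713,.165,51.5)"
```

```text
t 8.05 pos [ 0.6446 -0.01    0.1634] yaw -20.3 q6 109.4 w 0.0697 F [ 0.1 -0.   0.1] M [ 0.01  0.01 -0.04]
shift [-0.1237  0.2176 -0.0006] turn -71.8 tilt z [-0.004 -0.002 -1.   ]
```

Call:
step_arm --pt "-0.021 0.036 -0.002 0" --pt "-0.021 0.036 -0.002 0" --pt "-0.021 0.036 -0.002 0" --pt "-0.021 0.036 -0.002 0" --pt "-0.021 0.036 -0.002 0" --pt "-0.021 0.036 -0.002 0" --pt "0 0 0 -8" --pt "0 0 0 -8"

```text
time_s: 8.85
ee_pos: [0.4389, -0.1725, 0.1638]
eef_rot: [[0.997, -0.069, -0.02], [-0.069, -0.998, 0.002], [-0.02, -0.001, -1.0]]
ft_force: [0.5, -0.0, 0.4]
width: 0.82
```

Call:
step_arm --pt "0 0 0 -8" --pt "0 0 0 -8" --pt "0 0 0 -8" --pt "0 0 0 -8" --pt "0 0 0 -8" --pt "0 0 0 -8" --pt "0 0 0 -8" --pt "0 0 0 0"

```text
time_s: 9.65
ee_pos: [0.4311, -0.1716, 0.1528]
eef_rot: [[0.588, 0.808, -0.037], [0.809, -0.588, 0.01], [-0.014, -0.036, -0.999]]
ft_force: [-0.2, -0.1, -0.4]
width: 0.822
```

```bash
python3 - <<'E'
from h import *
m=robot.camera_model("wrist");p,d=robot.snapshot("wrist");cv2.imwrite("pics/w5.png",p[:,:,::-1])
for k in knobs(p,m): print(k)
to(.4532,-.1713,.087,51.5)
E
```

```text
(array([0.5157, 0.0197]), 21.4, np.float64(-29.3), np.float64(0.4), 195.0)
(array([ 0.453 , -0.1728]), 26.9, np.float64(6.6), np.float64(0.57), 200.0)
(array([ 0.6436, -0.0199]), 22.6, np.float64(-27.9), np.float64(0.14), 195.0)
t 9.7 pos [ 0.4309 -0.1716  0.1527] yaw 53.8 q6 14.6 w 0.0697 F [-0.5  0.5 -0.8] M [ 0.02 -0.03 -0.03]
shift [0.0143 0.0202 0.0648] turn 2.3 tilt z [-0.038  0.01  -0.999]
```

Call:
step_arm --pt "0.014 0.02 0 2" --pt "0 0 0 0" --pt "0 0 0.02 0" --pt "0 0 0.015 0" --pt "0 0 0 0"

```text
time_s: 10.2
ee_pos: [0.4524, -0.1713, 0.1136]
eef_rot: [[0.63, 0.776, -0.042], [0.777, -0.63, 0.011], [-0.018, -0.039, -0.999]]
ft_force: [-0.2, -0.1, 0.7]
width: 0.823
```

```bash
python3 - <<'E'
from h import *
to(.4532,-.172,.087,51.5)
E
```

```text
t 10.2 pos [ 0.4524 -0.1713  0.1136] yaw 51.0 q6 18.5 w 0.0703 F [-0.2 -0.1  0.7] M [ 0.04 -0.03  0.05]
shift [0.0004 0.0021 0.0265] turn -0.5 tilt z [-0.042  0.011 -0.999]
```

Call:
step_arm --pt "0 0.001 0.02 0" --pt "0 0.001 0.008 0" --pt "0 0 0 0"

```text
time_s: 10.5
ee_pos: [0.4523, -0.1724, 0.0857]
eef_rot: [[0.633, 0.773, -0.042], [0.774, -0.633, 0.011], [-0.018, -0.039, -0.999]]
ft_force: [-0.7, 0.8, -0.1]
width: 0.818
```

Call:
step_arm --pt "0 0 0.001 0" --pt "0 0 0.001 0" --pt "0 0 0.001 0" --pt "0 0 0.001 0" --jaw 0.03

```text
time_s: 10.9
ee_pos: [0.4528, -0.1728, 0.0853]
eef_rot: [[0.633, 0.773, -0.039], [0.774, -0.633, 0.01], [-0.017, -0.037, -0.999]]
ft_force: [-2.5, 0.9, 5.0]
width: 0.52
```

```bash
python3 - <<'E'
from h import *
to(.4532,-.172,.087,51.5)
E
```

```text
t 10.9 pos [ 0.4528 -0.1728  0.0853] yaw 50.7 q6 18.6 w 0.0444 F [-2.5  0.9  5. ] M [0.19 0.46 0.09]
shift [ 0.0008 -0.0002 -0.0017] turn -0.8 tilt z [-0.039  0.01  -0.999]
```

Call:
step_arm --pt "0 0 0 8" --pt "0 0 0 8" --pt "0 0 0 8" --pt "0 0 0 8" --pt "0 0 0 8" --pt "0 0 0 8" --pt "0 0 0 8" --pt "0 0 0 6"

```text
time_s: 11.7
ee_pos: [0.452, -0.173, 0.0853]
eef_rot: [[0.97, -0.24, -0.038], [-0.24, -0.971, 0.011], [-0.04, -0.002, -0.999]]
ft_force: [-1.1, 0.5, 0.7]
width: 0.514
```

```bash
python3 - <<'E'
from h import *
to(.4532,-.172,.087,-45)
E
```

```text
t 11.7 pos [ 0.452  -0.173   0.0853] yaw -13.9 q6 83.1 w 0.0439 F [-1.1  0.5  0.7] M [ 0.21 -0.12  0.16]
shift [ 0.0008 -0.0013 -0.0018] turn 31.1 tilt z [-0.038  0.011 -0.999]
```

Call:
step_arm --pt "0 0 0 4" --pt "0 0 0 4"

```text
time_s: 11.9
ee_pos: [0.4519, -0.1729, 0.0853]
eef_rot: [[0.925, -0.379, -0.038], [-0.379, -0.926, 0.011], [-0.039, 0.004, -0.999]]
ft_force: [-1.8, -0.3, -1.5]
width: 0.516
```

```bash
python3 - <<'E'
from h import *
to(.4532,-.172,.087,-45)
E
```

```text
t 11.9 pos [ 0.4519 -0.1729  0.0853] yaw -22.3 q6 91.4 w 0.044 F [-1.8 -0.3 -1.5] M [ 0.06 -0.22  0.12]
shift [ 0.0007 -0.0013 -0.0017] turn 22.7 tilt z [-0.038  0.011 -0.999]
```

Call:
step_arm --pt "0 0 0 4" --pt "0 0 0 4"

```text
time_s: 12.1
ee_pos: [0.4519, -0.1729, 0.0853]
eef_rot: [[0.86, -0.509, -0.037], [-0.509, -0.861, 0.012], [-0.038, 0.009, -0.999]]
ft_force: [-1.8, -1.0, -1.1]
width: 0.513
```

```bash
python3 - <<'E'
from h import *
to(.4532,-.172,.087,-45)
E
```

```text
t 12.1 pos [ 0.4519 -0.1729  0.0853] yaw -30.6 q6 99.7 w 0.0438 F [-1.8 -1.  -1.1] M [ 0.12 -0.29  0.17]
shift [ 0.0006 -0.0014 -0.0017] turn 14.4 tilt z [-0.037  0.012 -0.999]
```

Call:
step_arm --pt "0 0 0 3" --pt "0 0 0 3"

```text
time_s: 12.3
ee_pos: [0.4518, -0.1728, 0.0853]
eef_rot: [[0.799, -0.6, -0.037], [-0.6, -0.8, 0.012], [-0.037, 0.012, -0.999]]
ft_force: [-2.8, -0.6, -0.8]
width: 0.514
```

```bash
python3 - <<'E'
from h import *
to(.4532,-.172,.087,-45)
E
```

```text
t 12.3 pos [ 0.4518 -0.1728  0.0853] yaw -36.9 q6 106.0 w 0.0439 F [-2.8 -0.6 -0.8] M [ 0.07 -0.26  0.11]
shift [ 0.0006 -0.0014 -0.0018] turn 8.1 tilt z [-0.037  0.012 -0.999]
```

Call:
step_arm --pt "0 0 0 3" --pt "0 0 0 3"

```text
time_s: 12.5
ee_pos: [0.4518, -0.1728, 0.0854]
eef_rot: [[0.729, -0.683, -0.036], [-0.683, -0.73, 0.012], [-0.035, 0.016, -0.999]]
ft_force: [-1.9, 0.3, -0.5]
width: 0.517
```

```bash
python3 - <<'E'
from h import *
to(.4532,-.172,.087,-45)
E
```

```text
t 12.5 pos [ 0.4518 -0.1728  0.0854] yaw -43.1 q6 112.3 w 0.0441 F [-1.9  0.3 -0.5] M [-0.05 -0.19  0.1 ]
shift [ 0.0004 -0.0015 -0.0017] turn 1.9 tilt z [-0.036  0.012 -0.999]
```

Call:
step_arm --pt "0 0 0 3" --pt "0 0 0 3"

```text
time_s: 12.7
ee_pos: [0.4517, -0.1727, 0.0854]
eef_rot: [[0.651, -0.759, -0.036], [-0.759, -0.651, 0.012], [-0.033, 0.019, -0.999]]
ft_force: [-1.1, 1.1, -0.6]
width: 0.514
```

```bash
python3 - <<'E'
from h import *
to(.4532,-.172,.087,-45)
E
```

```text
t 12.7 pos [ 0.4517 -0.1727  0.0854] yaw -49.4 q6 118.5 w 0.0439 F [-1.1  1.1 -0.6] M [-0.02 -0.25  0.14]
shift [ 0.0004 -0.0015 -0.0017] turn -4.4 tilt z [-0.036  0.012 -0.999]
```

Call:
step_arm --pt "0 0 0 3" --pt "0 0 0 3" --pt "0 0 0 3"

```text
time_s: 13.0
ee_pos: [0.4518, -0.1726, 0.0854]
eef_rot: [[0.524, -0.851, -0.035], [-0.851, -0.525, 0.012], [-0.028, 0.024, -0.999]]
ft_force: [-1.5, -1.7, 0.2]
width: 0.512
```

```bash
python3 - <<'E'
from h import *
to(.4532,-.172,.087,-59)
E
```

```text
t 13.0 pos [ 0.4518 -0.1726  0.0854] yaw -58.4 q6 127.5 w 0.0437 F [-1.5 -1.7  0.2] M [-0.18 -0.22  2.86]
shift [ 0.0002 -0.0014 -0.0017] turn 0.6 tilt z [-0.035  0.012 -0.999]
```

Call:
step_arm --pt "0 0 0 3" --pt "0 0 0 3"

```text
time_s: 13.2
ee_pos: [0.4507, -0.1733, 0.0856]
eef_rot: [[0.446, -0.894, -0.038], [-0.895, -0.447, 0.007], [-0.023, 0.031, -0.999]]
ft_force: [-3.8, 3.7, 1.7]
width: 0.515
```

```bash
python3 - <<'E'
from h import *
to(.4532,-.172,.087,-65)
E
```

```text
t 13.2 pos [ 0.4507 -0.1733  0.0856] yaw -63.5 q6 132.7 w 0.0439 F [-3.8  3.7  1.7] M [0.71 0.26 4.84]
shift [-0.0001 -0.0028 -0.0015] turn 1.5 tilt z [-0.038  0.007 -0.999]
```

C stops hard at about yaw -58, after 109° of turn, with the moment rising to 4.8 N m. I'll unload, release, lift and look.

Call:
step_arm --pt "0 0 0 -3" --pt "0 0 0 0"

```text
time_s: 13.4
ee_pos: [0.4503, -0.1729, 0.0856]
eef_rot: [[0.505, -0.862, -0.039], [-0.863, -0.505, 0.005], [-0.024, 0.032, -0.999]]
ft_force: [-0.9, -1.3, -1.7]
width: 0.516
```

Call:
step_arm --pt "0 0 0 0" --pt "0 0 -0.02 0" --pt "0 0 -0.03 0" --pt "0 0 -0.03 0" --pt "0 0 -0.03 0" --pt "0 0 -0.03 0" --pt "0 0 0 0" --jaw 0.07

```text
time_s: 14.1
ee_pos: [0.4576, -0.174, 0.2313]
eef_rot: [[0.483, -0.875, -0.035], [-0.875, -0.483, 0.008], [-0.024, 0.026, -0.999]]
ft_force: [-0.0, 0.1, 0.8]
width: 0.819
```

```bash
python3 - <<'E'
from h import *
to(.5761,-.2154,.2,36)
m=robot.camera_model("wrist");p,d=robot.snapshot("wrist");cv2.imwrite("pics/w6.png",p[:,:,::-1])
for k in knobs(p,m): print(k)
m=robot.camera_model("top");p,d=robot.snapshot("top");cv2.imwrite("pics/t6.png",p[:,:,::-1])
for a,c,l in blobs(orange(p),40): print(a,c.round(1),ray([c],m,0.112)[0].round(4))
E
```

```text
t 14.1 pos [ 0.4576 -0.174   0.2313] yaw -61.1 q6 130.5 w 0.07 F [-0.   0.1  0.8] M [ 0.01 -0.06  0.01]
shift [ 0.0942 -0.0845  0.0268] turn -97.1 tilt z [-0.035  0.008 -0.999]
(array([0.5225, 0.0279]), 25.4, np.float64(19.3), np.float64(0.67), 194.0)
(array([ 0.5753, -0.2156]), 26.7, np.float64(-8.5), np.float64(0.57), 199.0)
(array([ 0.4532, -0.1722]), 26.8, np.float64(-10.0), np.float64(0.57), 203.0)
180 [328.6 156.6] [ 0.6519 -0.0116  0.112 ]
171 [308.1 195.2] [0.5284 0.0326 0.112 ]
```

View pics/w6.png

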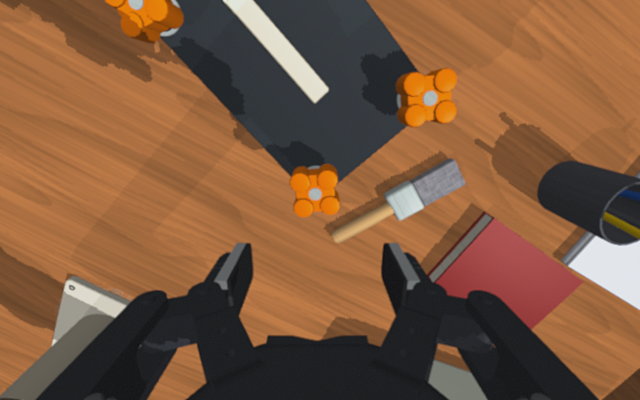

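C turned 106° to its stop, and C's and B's axes are where they were. The picture shows C at (315,195), B at (430,98) and the brush untouched. The first diagonal pair is done; next is B at yaw 36.5°.

Call:
step_arm --pt "0.031 -0.028 0 0" --pt "0.031 -0.028 0 0" --pt "0.031 -0.028 0 0" --pt "0 0 0 -8" --pt "0 0 0 -8" --pt "0 0 0 -8" --pt "0 0 0 -8" --pt "0 0 0 -8"

```text
time_s: 15.0
ee_pos: [0.5697, -0.2126, 0.1997]
eef_rot: [[0.935, -0.348, -0.072], [-0.347, -0.938, 0.025], [-0.076, 0.001, -0.997]]
ft_force: [0.0, 0.5, 0.0]
width: 0.817
```

Call:
step_arm --pt "0 0 0 -8" --pt "0 0 0 -8" --pt "0 0 0 -8" --pt "0 0 0 -8" --pt "0 0 0 -8" --pt "0 0 0 -8" --pt "0 0 0 -6" --pt "0 0 0 0"

```text
time_s: 15.8
ee_pos: [0.5626, -0.2101, 0.1819]
eef_rot: [[0.815, 0.572, -0.098], [0.577, -0.816, 0.038], [-0.058, -0.088, -0.994]]
ft_force: [0.2, -0.4, -0.2]
width: 0.822
```

```bash
python3 - <<'E'
from h import *
m=robot.camera_model("wrist");p,d=robot.snapshot("wrist");cv2.imwrite("pics/w7.png",p[:,:,::-1])
for k in knobs(p,m): print(k)
to(.5757,-.2155,.15,36.5)
E
```

```text
(array([ 0.648 , -0.0128]), 26.9, np.float64(32.8), np.float64(0.48), 204.0)
(array([ 0.4533, -0.1724]), 27.1, np.float64(-9.7), np.float64(0.56), 207.0)
(array([ 0.5754, -0.2157]), 26.8, np.float64(-8.4), np.float64(0.56), 207.0)
t 15.85 pos [ 0.5624 -0.2101  0.1817] yaw 35.2 q6 34.4 w 0.0701 F [ 0.1 -0.4 -1.1] M [ 0.01 -0.06 -0.  ]
shift [0.0095 0.0148 0.03  ] turn -1.3 tilt z [-0.098  0.038 -0.994]
```

The tool tilt has grown to 6° by drifting. I'll see how it behaves in still rows before descending.

Call:
step_arm --pt "0.01 0.015 0 1" --pt "0 0 0 0" --pt "0 0 0 0" --pt "0 0 0 0" --pt "0 0 0 0"

```text
time_s: 16.35
ee_pos: [0.5769, -0.2157, 0.1765]
eef_rot: [[0.83, 0.547, -0.104], [0.553, -0.832, 0.041], [-0.064, -0.092, -0.994]]
ft_force: [0.5, 0.4, -0.5]
width: 0.822
```

Call:
step_arm --pt "0 0 -0.02 0" --pt "0 0 -0.02 0" --pt "0 0 -0.02 0" --pt "0 0 -0.02 0"

```text
time_s: 16.75
ee_pos: [0.5819, -0.2178, 0.2554]
eef_rot: [[0.831, 0.545, -0.113], [0.552, -0.833, 0.045], [-0.07, -0.099, -0.993]]
ft_force: [-0.0, 0.2, 0.5]
width: 0.818
```

Call:
step_arm --pt "0 0 0.01 0" --pt "0 0 0.01 0" --pt "0 0 0.01 0" --pt "0 0 0.01 0" --pt "0 0 0.01 0" --pt "0 0 0.01 0" --pt "0 0 0.01 0" --pt "0 0 0.01 0"

```text
time_s: 17.55
ee_pos: [0.5702, -0.213, 0.171]
eef_rot: [[0.832, 0.544, -0.112], [0.551, -0.834, 0.044], [-0.069, -0.099, -0.993]]
ft_force: [-0.8, 0.1, 0.6]
width: 0.822
```

```bash
python3 - <<'E'
from h import *
to(.5733,-.2149,.087,36.5)
E
```

```text
t 17.55 pos [ 0.5702 -0.213   0.171 ] yaw 33.5 q6 36.1 w 0.0702 F [-0.8  0.1  0.6] M [-0.04 -0.08  0.05]
shift [0.0074 0.0116 0.083 ] turn -3.0 tilt z [-0.112  0.044 -0.993]
```

Call:
step_arm --pt "0.007 0.011 0.01 -3" --pt "0 0 0.03 0" --pt "0 0 0.022 0"

```text
time_s: 17.85
ee_pos: [0.5751, -0.2156, 0.1054]
eef_rot: [[0.801, 0.588, -0.11], [0.595, -0.802, 0.044], [-0.062, -0.1, -0.993]]
ft_force: [-0.8, -0.4, 0.2]
width: 0.822
```

```bash
python3 - <<'E'
from h import *
to(.5733,-.2149,.087,36.5)
E
```

```text
t 17.85 pos [ 0.5751 -0.2156  0.1054] yaw 36.6 q6 33.0 w 0.0702 F [-0.8 -0.4  0.2] M [-0.04 -0.11  0.03]
shift [0.0001 0.0002 0.0185] turn 0.1 tilt z [-0.11   0.044 -0.993]
```

Call:
step_arm --pt "0 0 0.019 0" --pt "0 0 0 0"

```text
time_s: 18.05
ee_pos: [0.5693, -0.2134, 0.0808]
eef_rot: [[0.801, 0.587, -0.118], [0.595, -0.802, 0.047], [-0.067, -0.107, -0.992]]
ft_force: [-0.3, 0.6, -0.4]
width: 0.818
```

Call:
step_arm --pt "0 0 0 0" --pt "0 0 0 0" --pt "0 0 0 0" --jaw 0.03

```text
time_s: 18.35
ee_pos: [0.5704, -0.212, 0.0814]
eef_rot: [[0.801, 0.588, -0.115], [0.596, -0.802, 0.049], [-0.063, -0.108, -0.992]]
ft_force: [-1.4, -1.6, -7.1]
width: 0.517
```

Call:
step_arm --pt "-0.002 -0.002 0 0" --pt "-0.002 -0.002 0 0" --pt "-0.002 -0.002 0 0"

```text
time_s: 18.65
ee_pos: [0.5704, -0.2122, 0.0815]
eef_rot: [[0.801, 0.59, -0.098], [0.596, -0.801, 0.046], [-0.051, -0.096, -0.994]]
ft_force: [7.3, -0.2, -10.5]
width: 0.519
```

```bash
python3 - <<'E'
from h import *
to(.5733,-.2149,.087,36.5)
E
```

```text
t 18.65 pos [ 0.5704 -0.2122  0.0815] yaw 36.7 q6 32.8 w 0.0443 F [  7.3  -0.2 -10.5] M [-0.22 -1.82  0.02]
shift [ 0.0004  0.0033 -0.0059] turn 0.2 tilt z [-0.098  0.046 -0.994]
```

Pulling inward against the gripped knob levels the tool at only 7 N, so I'll carry on with that.

Call:
step_arm --pt "-0.002 -0.003 0 0" --pt "-0.002 -0.003 0 0" --pt "-0.002 -0.003 0 0" --pt "-0.002 -0.003 0 0" --pt "-0.002 -0.003 0 0" --pt "-0.002 -0.003 0 0"

```text
time_s: 19.25
ee_pos: [0.5716, -0.2124, 0.0827]
eef_rot: [[0.802, 0.595, -0.055], [0.597, -0.802, 0.03], [-0.026, -0.057, -0.998]]
ft_force: [9.4, -2.5, -12.7]
width: 0.52
```

```bash
python3 - <<'E'
from h import *
to(.5733,-.2149,.087,36.5)
E
```

```text
t 19.25 pos [ 0.5716 -0.2124  0.0827] yaw 36.6 q6 32.7 w 0.0444 F [  9.4  -2.5 -12.7] M [-0.34 -2.2  -0.16]
shift [-0.0002  0.0028 -0.0045] turn 0.1 tilt z [-0.055  0.03  -0.998]
```

Call:
step_arm --pt "-0.002 -0.003 0 0" --pt "-0.002 -0.003 0 0" --pt "-0.002 -0.003 0 0" --pt "-0.002 -0.003 0 0" --pt "-0.002 -0.003 0 0" --pt "-0.002 -0.003 0 0" --pt "-0.002 -0.003 0 0" --pt "-0.002 -0.003 0 0"

```text
time_s: 20.05
ee_pos: [0.5725, -0.2128, 0.0834]
eef_rot: [[0.803, 0.596, 0.001], [0.595, -0.803, 0.011], [0.008, -0.008, -1.0]]
ft_force: [10.7, -2.9, -13.1]
width: 0.519
```

```bash
python3 - <<'E'
from h import *
to(.5753,-.2157,.087,36.5)
E
```

```text
t 20.05 pos [ 0.5725 -0.2128  0.0834] yaw 36.5 q6 32.8 w 0.0444 F [ 10.7  -2.9 -13.1] M [-0.49 -1.76  0.03]
shift [ 0.0006  0.004  -0.0037] turn 0.0 tilt z [ 0.001  0.011 -1.   ]
```

Vertical again. I'll regrip centred (4 mm off along tool y), then turn.

Call:
step_arm --pt "0 0 0 0" --pt "0 0.004 -0.003 0" --jaw 0.06

```text
time_s: 20.25
ee_pos: [0.5754, -0.2166, 0.0877]
eef_rot: [[0.803, 0.596, 0.003], [0.596, -0.803, 0.009], [0.008, -0.005, -1.0]]
ft_force: [-0.1, 0.5, -0.1]
width: 0.706
```

Call:
step_arm --pt "0 0 0 0" --pt "0 0 0 0" --pt "0 0 0 0" --jaw 0.03

```text
time_s: 20.55
ee_pos: [0.5764, -0.2172, 0.0898]
eef_rot: [[0.803, 0.595, 0.006], [0.595, -0.803, 0.008], [0.009, -0.003, -1.0]]
ft_force: [2.8, -0.5, -3.9]
width: 0.517
```

```bash
python3 - <<'E'
from h import *
to(.5753,-.2157,.087,36.5)
E
```

```text
t 20.55 pos [ 0.5764 -0.2172  0.0898] yaw 36.5 q6 32.5 w 0.0441 F [ 2.8 -0.5 -3.9] M [-0.04 -0.26 -0.04]
shift [-0.     -0.0019  0.0028] turn 0.0 tilt z [ 0.006  0.008 -1.   ]
```

Call:
step_arm --pt "0 0 0 8" --pt "0 0 0 8" --pt "0 0 0 8" --pt "0 0 0 8" --pt "0 0 0 8" --pt "0 0 0 8" --pt "0 0 0 8" --pt "0 0 0 6"

```text
time_s: 21.35
ee_pos: [0.5738, -0.2178, 0.0897]
eef_rot: [[0.884, -0.467, 0.001], [-0.467, -0.884, 0.006], [-0.002, -0.006, -1.0]]
ft_force: [-0.4, 1.3, -1.7]
width: 0.518
```

```bash
python3 - <<'E'
from h import *
to(.5753,-.2157,.087,-50)
E
```

```text
t 21.35 pos [ 0.5738 -0.2178  0.0897] yaw -27.8 q6 96.9 w 0.0442 F [-0.4  1.3 -1.7] M [ 0.01 -0.31  0.12]
shift [ 0.0003 -0.0025  0.0027] turn 22.2 tilt z [ 0.001  0.006 -1.   ]
```

B has turned 64° freely. I go on in small steps to its stop.

Call:
step_arm --pt "0 0 0 4" --pt "0 0 0 4"

```text
time_s: 21.55
ee_pos: [0.5735, -0.2176, 0.0897]
eef_rot: [[0.807, -0.59, 0.0], [-0.59, -0.807, 0.006], [-0.003, -0.005, -1.0]]
ft_force: [0.3, 0.6, -1.9]
width: 0.521
```

```bash
python3 - <<'E'
from h import *
to(.5753,-.2157,.087,-50)
E
```

```text
t 21.55 pos [ 0.5735 -0.2176  0.0897] yaw -36.2 q6 105.2 w 0.0445 F [ 0.3  0.6 -1.9] M [-0.04 -0.33  0.12]
shift [ 0.0003 -0.0026  0.0027] turn 13.8 tilt z [ 0.     0.006 -1.   ]
```

Call:
step_arm --pt "0 0 0 4" --pt "0 0 0 4"

```text
time_s: 21.75
ee_pos: [0.5732, -0.2175, 0.0897]
eef_rot: [[0.714, -0.7, -0.0], [-0.7, -0.714, 0.006], [-0.004, -0.004, -1.0]]
ft_force: [0.4, 0.7, -1.8]
width: 0.519
```

```bash
python3 - <<'E'
from h import *
to(.5753,-.2157,.087,-50)
E
```

```text
t 21.75 pos [ 0.5732 -0.2175  0.0897] yaw -44.4 q6 113.5 w 0.0443 F [ 0.4  0.7 -1.8] M [-0.01 -0.39  0.13]
shift [ 0.0003 -0.0027  0.0028] turn 5.6 tilt z [-0.     0.006 -1.   ]
```

Call:
step_arm --pt "0 0 0 4" --pt "0 0 0 4"

```text
time_s: 21.95
ee_pos: [0.5729, -0.2172, 0.0897]
eef_rot: [[0.606, -0.796, -0.001], [-0.796, -0.606, 0.005], [-0.005, -0.003, -1.0]]
ft_force: [0.6, 1.9, -2.1]
width: 0.516
```

```bash
python3 - <<'E'
from h import *
to(.5753,-.2157,.087,-50)
E
```

```text
t 21.95 pos [ 0.5729 -0.2172  0.0897] yaw -52.7 q6 121.8 w 0.0441 F [ 0.6  1.9 -2.1] M [-0.07 -0.35  0.15]
shift [ 0.0003 -0.0028  0.0027] turn -2.7 tilt z [-0.001  0.005 -1.   ]
```

Call:
step_arm --pt "0 0 0 4" --pt "0 0 0 3"

```text
time_s: 22.15
ee_pos: [0.5726, -0.217, 0.0897]
eef_rot: [[0.501, -0.866, -0.001], [-0.866, -0.501, 0.005], [-0.005, -0.002, -1.0]]
ft_force: [0.9, 1.1, -2.3]
width: 0.521
```

```bash
python3 - <<'E'
from h import *
to(.5753,-.2157,.087,-50)
E
```

```text
t 22.15 pos [ 0.5726 -0.217   0.0897] yaw -60.0 q6 129.1 w 0.0445 F [ 0.9  1.1 -2.3] M [-0.13 -0.43  0.11]
shift [ 0.0003 -0.0029  0.0027] turn -10.0 tilt z [-0.001  0.005 -1.   ]
```

Call:
step_arm --pt "0 0 0 4" --pt "0 0 0 4"

```text
time_s: 22.35
ee_pos: [0.5724, -0.2167, 0.0897]
eef_rot: [[0.371, -0.929, -0.002], [-0.929, -0.371, 0.005], [-0.005, -0.0, -1.0]]
ft_force: [0.8, 2.1, -1.6]
width: 0.517
```

```bash
python3 - <<'E'
from h import *
to(.5753,-.2157,.087,-68)
E
```

```text
t 22.35 pos [ 0.5724 -0.2167  0.0897] yaw -68.2 q6 137.4 w 0.0442 F [ 0.8  2.1 -1.6] M [-0.07 -0.34  0.11]
shift [ 0.0002 -0.0031  0.0027] turn -0.2 tilt z [-0.002  0.005 -1.   ]
```

Call:
step_arm --pt "0 0 0 3" --pt "0 0 0 3"

```text
time_s: 22.55
ee_pos: [0.5723, -0.2164, 0.0897]
eef_rot: [[0.269, -0.963, -0.002], [-0.963, -0.269, 0.004], [-0.004, 0.001, -1.0]]
ft_force: [0.1, 1.6, -2.0]
width: 0.516
```

```bash
python3 - <<'E'
from h import *
to(.5753,-.2157,.087,-74)
E
```

```text
t 22.55 pos [ 0.5723 -0.2164  0.0897] yaw -74.4 q6 143.6 w 0.044 F [ 0.1  1.6 -2. ] M [-0.15 -0.28  0.1 ]
shift [ 0.0001 -0.0031  0.0027] turn -0.4 tilt z [-0.002  0.004 -1.   ]
```

Call:
step_arm --pt "0 0 0 4" --pt "0 0 0 4"

```text
time_s: 22.75
ee_pos: [0.5721, -0.2161, 0.0897]
eef_rot: [[0.128, -0.992, -0.002], [-0.992, -0.128, 0.004], [-0.004, 0.002, -1.0]]
ft_force: [0.5, 1.6, -1.6]
width: 0.516
```

```bash
python3 - <<'E'
from h import *
to(.5753,-.2157,.087,-82)
E
```

```text
t 22.75 pos [ 0.5721 -0.2161  0.0897] yaw -82.6 q6 151.9 w 0.0441 F [ 0.5  1.6 -1.6] M [-0.1  -0.26  0.17]
shift [ 0.0001 -0.0032  0.0027] turn -0.6 tilt z [-0.002  0.004 -1.   ]
```

Call:
step_arm --pt "0 0 0 3" --pt "0 0 0 3"

```text
time_s: 22.95
ee_pos: [0.572, -0.2158, 0.0897]
eef_rot: [[0.02, -1.0, -0.003], [-1.0, -0.02, 0.003], [-0.003, 0.002, -1.0]]
ft_force: [2.5, 2.0, -1.7]
width: 0.517
```

```bash
python3 - <<'E'
from h import *
to(.5753,-.2157,.087,-88)
E
```

```text
t 22.95 pos [ 0.572  -0.2158  0.0897] yaw -88.8 q6 158.1 w 0.0442 F [ 2.5  2.  -1.7] M [-0.05 -0.24  0.12]
shift [ 0.     -0.0033  0.0027] turn -0.8 tilt z [-0.003  0.003 -1.   ]
```

Call:
step_arm --pt "0 0 0 3" --pt "0 0 0 3"

```text
time_s: 23.15
ee_pos: [0.572, -0.2155, 0.0897]
eef_rot: [[-0.087, -0.996, -0.003], [-0.996, 0.087, 0.003], [-0.002, 0.003, -1.0]]
ft_force: [1.5, 2.1, -2.3]
width: 0.515
```

```bash
python3 - <<'E'
from h import *
to(.5753,-.2157,.087,-94)
E
```

```text
t 23.15 pos [ 0.572  -0.2155  0.0897] yaw -95.0 q6 164.3 w 0.044 F [ 1.5  2.1 -2.3] M [-0.06 -0.29  0.14]
shift [-0.     -0.0033  0.0027] turn -1.0 tilt z [-0.003  0.003 -1.   ]
```

Call:
step_arm --pt "0 0 0 3"

```text
time_s: 23.25
ee_pos: [0.572, -0.2153, 0.0897]
eef_rot: [[-0.141, -0.99, -0.003], [-0.99, 0.141, 0.002], [-0.002, 0.003, -1.0]]
ft_force: [1.2, 0.6, -2.5]
width: 0.514
```

```bash
python3 - <<'E'
from h import *
to(.5753,-.2157,.087,-97)
E
```

```text
t 23.25 pos [ 0.572  -0.2153  0.0897] yaw -98.1 q6 167.4 w 0.0439 F [ 1.2  0.6 -2.5] M [-0.03 -0.26  0.17]
shift [-0.0001 -0.0033  0.0027] turn -1.1 tilt z [-0.003  0.002 -1.   ]
```

Call:
step_arm --pt "0 0 0 3"

```text
time_s: 23.35
ee_pos: [0.572, -0.2152, 0.0897]
eef_rot: [[-0.194, -0.981, -0.003], [-0.981, 0.194, 0.002], [-0.002, 0.003, -1.0]]
ft_force: [1.4, 0.9, -2.5]
width: 0.523
```

```bash
python3 - <<'E'
from h import *
to(.5753,-.2157,.087,-97)
E
```

```text
t 23.35 pos [ 0.572  -0.2152  0.0897] yaw -101.2 q6 170.5 w 0.0446 F [ 1.4  0.9 -2.5] M [-0.21 -0.24  0.71]
shift [-0.0002 -0.0033  0.0027] turn -4.2 tilt z [-0.003  0.002 -1.   ]
```

Call:
step_arm --pt "0 0 0 3"

```text
time_s: 23.45
ee_pos: [0.5724, -0.2154, 0.0898]
eef_rot: [[-0.243, -0.97, -0.002], [-0.97, 0.243, 0.001], [-0.0, 0.002, -1.0]]
ft_force: [2.6, -1.5, -2.0]
width: 0.518
```

```bash
python3 - <<'E'
from h import *
to(.5753,-.2157,.087,-97)
E
```

```text
t 23.45 pos [ 0.5724 -0.2154  0.0898] yaw -104.0 q6 173.4 w 0.0442 F [ 2.6 -1.5 -2. ] M [-0.34 -0.53  2.04]
shift [-0.0004 -0.0029  0.0028] turn -7.0 tilt z [-0.002  0.001 -1.   ]
```

B stops hard after 137.5° (2 N m). I'll unload and release, then go to D.

Call:
step_arm --pt "0 0 0 -2"

```text
time_s: 23.55
ee_pos: [0.5725, -0.2154, 0.0897]
eef_rot: [[-0.206, -0.979, -0.002], [-0.979, 0.206, 0.0], [0.0, 0.002, -1.0]]
ft_force: [0.8, 1.1, -1.1]
width: 0.514
```

Call:
step_arm --pt "0 0 0 0" --pt "0 0 -0.03 0" --pt "0 0 -0.04 0" --pt "0 0 -0.04 0" --jaw 0.07

```text
time_s: 23.95
ee_pos: [0.5672, -0.2141, 0.1952]
eef_rot: [[-0.209, -0.978, -0.02], [-0.978, 0.209, 0.005], [-0.0, 0.02, -1.0]]
ft_force: [0.6, 0.1, -0.1]
width: 0.818
```

```bash
python3 - <<'E'
from h import *
m=robot.camera_model("wrist");p,d=robot.snapshot("wrist");cv2.imwrite("pics/w8.png",p[:,:,::-1])
for k in knobs(p,m): print(k)
to(.525,.031,.19,54.7)
E
```

```text
(array([ 0.6482, -0.0139]), 26.9, np.float64(34.6), np.float64(0.54), 205.0)
(array([ 0.5758, -0.2162]), 27.1, np.float64(35.1), np.float64(0.55), 205.0)
(array([0.526 , 0.0293]), 27.5, np.float64(9.4), np.float64(0.5), 203.0)
(array([ 0.4543, -0.1726]), 27.0, np.float64(-9.4), np.float64(0.49), 203.0)
t 24.0 pos [ 0.5707 -0.2155  0.2037] yaw -102.1 q6 171.5 w 0.07 F [ 2.2 -0.6  6.1] M [-0.05 -0.13 -0.05]
shift [-0.2315  0.0961  0.0141] turn -156.8 tilt z [-0.008 -0.    -1.   ]
```

B's lobes moved by 136° and all axes are within about 2 mm. Going to D, yaw 54.5°.

Call:
step_arm --pt "-0.046 0.019 -0.002 0" --pt "-0.046 0.019 -0.002 0" --pt "-0.046 0.019 -0.002 0" --pt "-0.046 0.019 -0.002 0" --pt "-0.046 0.019 -0.002 0" --pt "0 0 0 -8.5" --pt "0 0 0 -8.5" --pt "0 0 0 -8.5"

```text
time_s: 24.8
ee_pos: [0.5112, -0.0393, 0.223]
eef_rot: [[0.336, -0.942, 0.012], [-0.941, -0.335, 0.051], [-0.043, -0.029, -0.999]]
ft_force: [0.3, 0.1, -0.5]
width: 0.82
```

Call:
step_arm --pt "0 0 0 -8.5" --pt "0 0 0 -8.5" --pt "0 0 0 -8.5" --pt "0 0 0 -8.5" --pt "0 0 0 -8.5" --pt "0 0 0 -8.5" --pt "0 0 0 -8.5" --pt "0 0 0 -8.5"

```text
time_s: 25.6
ee_pos: [0.5099, -0.0411, 0.2255]
eef_rot: [[0.999, -0.029, 0.016], [-0.03, -0.998, 0.047], [0.015, -0.047, -0.999]]
ft_force: [0.5, -0.3, 0.3]
width: 0.821
```

Call:
step_arm --pt "0 0 0 -8.5" --pt "0 0 0 -8.5" --pt "0 0 0 -8.5" --pt "0 0 0 -8.5" --pt "0 0 0 -8.5" --pt "0 0 0 -8.5"

```text
time_s: 26.2
ee_pos: [0.5089, -0.0427, 0.2271]
eef_rot: [[0.644, 0.765, 0.019], [0.763, -0.644, 0.044], [0.045, -0.014, -0.999]]
ft_force: [-0.4, 0.6, 0.5]
width: 0.82
```

```bash
python3 - <<'E'
from h import *
m=robot.camera_model("wrist");p,d=robot.snapshot("wrist");cv2.imwrite("pics/w9.png",p[:,:,::-1])
for k in knobs(p,m): print(k)
to(.525,.031,.15,54.7)
E
```

```text
(array([0.5254, 0.0313]), 26.9, np.float64(9.7), np.float64(0.54), 203.0)
(array([ 0.4531, -0.1712]), 27.0, np.float64(-9.8), np.float64(0.57), 202.0)
(array([6.494e-01, 2.000e-04]), 21.3, np.float64(-6.3), np.float64(0.51), 205.0)
t 26.25 pos [ 0.5089 -0.0428  0.2272] yaw 50.1 q6 33.6 w 0.07 F [-0.7  0.2 -1.1] M [-0.08 -0.03  0.01]
shift [ 0.0633 -0.0339  0.0806] turn -4.6 tilt z [ 0.019  0.044 -0.999]
```

Call:
step_arm --pt "0.032 -0.017 0.02 -4.5" --pt "0.032 -0.017 0.02 0" --pt "0 0 0.03 0" --pt "0 0 0 0"

```text
time_s: 26.65
ee_pos: [0.5244, 0.0319, 0.1611]
eef_rot: [[0.59, 0.807, 0.025], [0.806, -0.59, 0.042], [0.048, -0.004, -0.999]]
ft_force: [-0.7, 0.3, -0.4]
width: 0.823
```

```bash
python3 - <<'E'
from h import *
to(.5257,.032,.088,54.7)
E
```

```text
t 26.65 pos [0.5244 0.0319 0.1611] yaw 53.8 q6 38.3 w 0.0703 F [-0.7  0.3 -0.4] M [0.01 0.11 0.01]
shift [-0.0027  0.0013  0.073 ] turn -0.9 tilt z [ 0.025  0.042 -0.999]
```

Call:
step_arm --pt "-0.003 0.001 0.025 -1" --pt "0 0 0.025 0" --pt "0 0 0.018 0"

```text
time_s: 26.95
ee_pos: [0.5295, 0.031, 0.0978]
eef_rot: [[0.581, 0.813, 0.036], [0.812, -0.582, 0.041], [0.055, 0.005, -0.998]]
ft_force: [0.1, -0.4, 0.2]
width: 0.823
```

```bash
python3 - <<'E'
from h import *
to(.5257,.032,.088,54.7)
E
```

```text
t 26.95 pos [0.5295 0.031  0.0978] yaw 54.4 q6 37.7 w 0.0703 F [ 0.1 -0.4  0.2] M [ 0.01  0.03 -0.03]
shift [-0.002  -0.0037  0.0097] turn -0.3 tilt z [ 0.036  0.041 -0.998]
```

Call:
step_arm --pt "-0.002 -0.004 0.008 0" --pt "0 0 0 0"

```text
time_s: 27.15
ee_pos: [0.5244, 0.031, 0.0894]
eef_rot: [[0.585, 0.81, 0.034], [0.809, -0.586, 0.041], [0.053, 0.003, -0.999]]
ft_force: [-0.4, 0.1, 1.2]
width: 0.818
```

Call:
step_arm --pt "0 0 0 0" --pt "0 0 0 0" --pt "0 0 0 0" --jaw 0.03

```text
time_s: 27.45
ee_pos: [0.5262, 0.0317, 0.0925]
eef_rot: [[0.586, 0.81, 0.038], [0.808, -0.587, 0.044], [0.058, 0.005, -0.998]]
ft_force: [1.2, 1.0, -11.1]
width: 0.516
```

```bash
python3 - <<'E'
from h import *
to(.5257,.032,.088,54.7)
E
```

```text
t 27.45 pos [0.5262 0.0317 0.0925] yaw 54.1 q6 38.0 w 0.0441 F [  1.2   1.  -11.1] M [-0.25  0.05 -0.02]
shift [-0.0003 -0.0006  0.0045] turn -0.6 tilt z [ 0.038  0.044 -0.998]
```

Well centred. Turning D.

Call:
step_arm --pt "0 0 0 8" --pt "0 0 0 8" --pt "0 0 0 8" --pt "0 0 0 8" --pt "0 0 0 8" --pt "0 0 0 8" --pt "0 0 0 8" --pt "0 0 0 6"

```text
time_s: 28.25
ee_pos: [0.5251, 0.0314, 0.093]
eef_rot: [[0.983, -0.178, 0.036], [-0.179, -0.983, 0.04], [0.028, -0.046, -0.999]]
ft_force: [-0.3, 4.2, -5.4]
width: 0.511
```

```bash
python3 - <<'E'
from h import *
to(.5257,.032,.09,-50)
E
```

```text
t 28.25 pos [0.5251 0.0314 0.093 ] yaw -10.3 q6 102.5 w 0.0436 F [-0.3  4.2 -5.4] M [0.44 0.2  0.15]
shift [ 0.0004 -0.0005  0.003 ] turn 39.7 tilt z [ 0.036  0.04  -0.999]
```

Call:
step_arm --pt "0 0 0 4" --pt "0 0 0 4"

```text
time_s: 28.45
ee_pos: [0.5251, 0.0316, 0.093]
eef_rot: [[0.947, -0.318, 0.036], [-0.319, -0.947, 0.039], [0.021, -0.049, -0.999]]
ft_force: [0.6, 1.5, -2.3]
width: 0.514
```

```bash
python3 - <<'E'
from h import *
to(.5257,.032,.09,-50)
E
```

```text
t 28.45 pos [0.5251 0.0316 0.093 ] yaw -18.6 q6 110.8 w 0.0439 F [ 0.6  1.5 -2.3] M [ 0.03 -0.02  0.1 ]
shift [ 0.0004 -0.0005  0.003 ] turn 31.4 tilt z [ 0.036  0.039 -0.999]
```

Call:
step_arm --pt "0 0 0 4" --pt "0 0 0 3"

```text
time_s: 28.65
ee_pos: [0.5251, 0.0315, 0.093]
eef_rot: [[0.899, -0.436, 0.035], [-0.437, -0.899, 0.038], [0.015, -0.05, -0.999]]
ft_force: [-0.7, 1.6, -4.5]
width: 0.514
```

```bash
python3 - <<'E'
from h import *
to(.5257,.032,.09,-50)
E
```

```text
t 28.65 pos [0.5251 0.0315 0.093 ] yaw -25.9 q6 118.1 w 0.0439 F [-0.7  1.6 -4.5] M [-0.04 -0.14  0.14]
shift [ 0.0003 -0.0006  0.003 ] turn 24.1 tilt z [ 0.035  0.038 -0.999]
```

Call:
step_arm --pt "0 0 0 3" --pt "0 0 0 3"

```text
time_s: 28.85
ee_pos: [0.5251, 0.0314, 0.093]
eef_rot: [[0.847, -0.53, 0.035], [-0.531, -0.846, 0.037], [0.01, -0.05, -0.999]]
ft_force: [-0.0, 1.6, -5.7]
width: 0.51
```

```bash
python3 - <<'E'
from h import *
to(.5257,.032,.09,-50)
E
```

```text
t 28.85 pos [0.5251 0.0314 0.093 ] yaw -32.1 q6 124.4 w 0.0435 F [-0.   1.6 -5.7] M [-0.18 -0.19  0.13]
shift [ 0.0002 -0.0007  0.003 ] turn 17.9 tilt z [ 0.035  0.037 -0.999]
```

Call:
step_arm --pt "0 0 0 3" --pt "0 0 0 3"

```text
time_s: 29.05
ee_pos: [0.5251, 0.0314, 0.093]
eef_rot: [[0.785, -0.618, 0.035], [-0.619, -0.784, 0.036], [0.005, -0.05, -0.999]]
ft_force: [-0.1, 2.6, -2.7]
width: 0.511
```

```bash
python3 - <<'E'
from h import *
to(.5257,.032,.09,-50)
E
```

```text
t 29.05 pos [0.5251 0.0314 0.093 ] yaw -38.3 q6 130.6 w 0.0436 F [-0.1  2.6 -2.7] M [ 0.03 -0.27  0.16]
shift [ 0.0001 -0.0007  0.003 ] turn 11.7 tilt z [ 0.035  0.036 -0.999]
```

Call:
step_arm --pt "0 0 0 3" --pt "0 0 0 3"

```text
time_s: 29.25
ee_pos: [0.525, 0.0315, 0.0931]
eef_rot: [[0.714, -0.699, 0.035], [-0.7, -0.713, 0.035], [0.001, -0.05, -0.999]]
ft_force: [-0.1, 1.5, -5.8]
width: 0.511
```

```bash
python3 - <<'E'
from h import *
to(.5257,.032,.09,-50)
E
```

```text
t 29.25 pos [0.525  0.0315 0.0931] yaw -44.5 q6 136.8 w 0.0436 F [-0.1  1.5 -5.8] M [-0.25 -0.25  0.1 ]
shift [ 0.0002 -0.0007  0.0032] turn 5.5 tilt z [ 0.035  0.035 -0.999]
```

Call:
step_arm --pt "0 0 0 3" --pt "0 0 0 3"

```text
time_s: 29.45
ee_pos: [0.525, 0.0314, 0.0931]
eef_rot: [[0.634, -0.772, 0.035], [-0.773, -0.633, 0.033], [-0.004, -0.048, -0.999]]
ft_force: [-0.2, 1.0, -5.0]
width: 0.513
```

```bash
python3 - <<'E'
from h import *
to(.5257,.032,.09,-50)
E
```

```text
t 29.45 pos [0.525  0.0314 0.0931] yaw -50.6 q6 143.0 w 0.0438 F [-0.2  1.  -5. ] M [-0.3  -0.29  0.16]
shift [ 0.     -0.0008  0.0032] turn -0.6 tilt z [ 0.035  0.033 -0.999]
```

Call:
step_arm --pt "0 0 0 3" --pt "0 0 0 3"

```text
time_s: 29.65
ee_pos: [0.5249, 0.0314, 0.0931]
eef_rot: [[0.547, -0.836, 0.035], [-0.837, -0.547, 0.032], [-0.007, -0.047, -0.999]]
ft_force: [-0.5, 2.3, -4.8]
width: 0.514
```

```bash
python3 - <<'E'
from h import *
to(.5257,.032,.09,-50)
E
```

```text
t 29.65 pos [0.5249 0.0314 0.0931] yaw -56.8 q6 149.3 w 0.0439 F [-0.5  2.3 -4.8] M [-0.31 -0.25  0.13]
shift [-0.     -0.0008  0.0031] turn -6.8 tilt z [ 0.035  0.032 -0.999]
```

Call:
step_arm --pt "0 0 0 3" --pt "0 0 0 3"

```text
time_s: 29.85
ee_pos: [0.5249, 0.0314, 0.0931]
eef_rot: [[0.454, -0.89, 0.035], [-0.891, -0.454, 0.03], [-0.011, -0.045, -0.999]]
ft_force: [0.4, 3.0, -5.3]
width: 0.51
```

```bash
python3 - <<'E'
from h import *
to(.5257,.032,.09,-50)
E
```

```text
t 29.85 pos [0.5249 0.0314 0.0931] yaw -63.0 q6 155.5 w 0.0435 F [ 0.4  3.  -5.3] M [-0.37 -0.28  0.08]
shift [-0.0001 -0.0009  0.0031] turn -13.0 tilt z [ 0.035  0.03  -0.999]
```

Call:
step_arm --pt "0 0 0 3" --pt "0 0 0 3"

```text
time_s: 30.05
ee_pos: [0.5248, 0.0314, 0.0931]
eef_rot: [[0.356, -0.934, 0.035], [-0.934, -0.356, 0.028], [-0.013, -0.042, -0.999]]
ft_force: [0.6, 2.9, -4.2]
width: 0.512
```

```bash
python3 - <<'E'
from h import *
to(.5257,.032,.09,-50)
E
```

```text
t 30.05 pos [0.5248 0.0314 0.0931] yaw -69.1 q6 161.7 w 0.0438 F [ 0.6  2.9 -4.2] M [-0.36 -0.24  0.15]
shift [-0.0002 -0.0009  0.0031] turn -19.1 tilt z [ 0.035  0.028 -0.999]
```

Call:
step_arm --pt "0 0 0 3"

```text
time_s: 30.15
ee_pos: [0.5248, 0.0314, 0.0931]
eef_rot: [[0.306, -0.951, 0.035], [-0.952, -0.305, 0.027], [-0.015, -0.041, -0.999]]
ft_force: [0.8, 3.0, -4.6]
width: 0.507
```

```bash
python3 - <<'E'
from h import *
to(.5257,.032,.09,-50)
E
```

```text
t 30.15 pos [0.5248 0.0314 0.0931] yaw -72.2 q6 164.8 w 0.0433 F [ 0.8  3.  -4.6] M [-0.43 -0.19  0.21]
shift [-0.0003 -0.0009  0.0031] turn -22.2 tilt z [ 0.035  0.027 -0.999]
```

Call:
step_arm --pt "0 0 0 3"

```text
time_s: 30.25
ee_pos: [0.5248, 0.0313, 0.0931]
eef_rot: [[0.254, -0.967, 0.035], [-0.967, -0.253, 0.025], [-0.016, -0.04, -0.999]]
ft_force: [-0.4, 1.8, -4.1]
width: 0.507
```

```bash
python3 - <<'E'
from h import *
to(.5257,.032,.09,-50)
E
```

```text
t 30.25 pos [0.5248 0.0313 0.0931] yaw -75.3 q6 167.9 w 0.0433 F [-0.4  1.8 -4.1] M [-0.44 -0.16  0.17]
shift [-0.0004 -0.0009  0.0031] turn -25.3 tilt z [ 0.035  0.025 -0.999]
```

Call:
step_arm --pt "0 0 0 3"

```text
time_s: 30.35
ee_pos: [0.5247, 0.0315, 0.0933]
eef_rot: [[0.204, -0.978, 0.035], [-0.979, -0.203, 0.025], [-0.017, -0.039, -0.999]]
ft_force: [1.1, 0.9, -1.6]
width: 0.513
```

```bash
python3 - <<'E'
from h import *
to(.5257,.032,.09,-50)
E
```

```text
t 30.35 pos [0.5247 0.0315 0.0933] yaw -78.2 q6 171.0 w 0.0438 F [ 1.1  0.9 -1.6] M [-0.28  0.03  1.48]
shift [-0.0002 -0.001   0.0033] turn -28.2 tilt z [ 0.035  0.025 -0.999]
```

Call:
step_arm --pt "0 0 0 3"

```text
time_s: 30.45
ee_pos: [0.524, 0.0313, 0.0932]
eef_rot: [[0.157, -0.987, 0.033], [-0.988, -0.156, 0.022], [-0.017, -0.036, -0.999]]
ft_force: [-5.6, -2.8, -1.0]
width: 0.508
```

```bash
python3 - <<'E'
from h import *
to(.5257,.032,.09,-50)
E
```

```text
t 30.45 pos [0.524  0.0313 0.0932] yaw -81.0 q6 173.8 w 0.0434 F [-5.6 -2.8 -1. ] M [-1.07  1.14  1.96]
shift [-0.0004 -0.0016  0.0033] turn -31.0 tilt z [ 0.033  0.022 -0.999]
```

D stops hard after about 131° (2 N m). I'll release. Time allows, so I'll re-feel A with a centred grip, because its first stop came with a slip.

Call:
step_arm --pt "0 0 0 -2"

```text
time_s: 30.55
ee_pos: [0.5231, 0.0311, 0.0931]
eef_rot: [[0.194, -0.981, 0.031], [-0.981, -0.193, 0.021], [-0.014, -0.035, -0.999]]
ft_force: [-5.3, -0.2, 1.0]
width: 0.513
```

Call:
step_arm --pt "0 0 0 0" --pt "0 0 -0.03 0" --pt "0 0 -0.04 0" --pt "0 0 -0.03 0" --pt "0 0 0 0" --jaw 0.07

```text
time_s: 31.05
ee_pos: [0.5209, 0.0281, 0.1986]
eef_rot: [[0.188, -0.982, 0.034], [-0.982, -0.188, 0.019], [-0.012, -0.037, -0.999]]
ft_force: [0.4, 0.0, -0.3]
width: 0.82
```

```bash
python3 - <<'E'
from h import *
m=robot.camera_model("wrist");p,d=robot.snapshot("wrist");cv2.imwrite("pics/w10.png",p[:,:,::-1])
for k in knobs(p,m): print(k)
to(.6472,-.0113,.17,-10.4)
E
```

```text
(array([ 0.6479, -0.0124]), 27.0, np.float64(34.1), np.float64(0.56), 202.0)
(array([ 0.5753, -0.2149]), 27.0, np.float64(35.6), np.float64(0.57), 199.0)
(array([0.5255, 0.0314]), 27.0, np.float64(-31.2), np.float64(0.56), 208.0)
(array([ 0.4568, -0.1766]), 23.3, np.float64(-12.4), np.float64(0.24), 200.0)
t 31.1 pos [0.5201 0.0281 0.1968] yaw -79.2 q6 171.7 w 0.0701 F [0.5 0.5 0.1] M [-0.03  0.07  0.06]
shift [ 0.063  -0.1164  0.0301] turn -68.8 tilt z [ 0.032  0.019 -0.999]
```

Call:
step_arm --pt "0.021 -0.039 0.005 0" --pt "0.021 -0.039 0.005 0" --pt "0.021 -0.039 0.005 0" --pt "0 0 0 -8.5" --pt "0 0 0 -8.5" --pt "0 0 0 -8.5" --pt "0 0 0 -8.5" --pt "0 0 0 -8.5"

```text
time_s: 31.9
ee_pos: [0.646, -0.0149, 0.1692]
eef_rot: [[0.809, -0.588, 0.012], [-0.588, -0.809, 0.018], [-0.001, -0.022, -1.0]]
ft_force: [-0.4, 0.7, 0.1]
width: 0.817
```

Call:
step_arm --pt "0 0 0 -8.5" --pt "0 0 0 -8.5" --pt "0 0 0 -8.5" --pt "0 0 0 -1" --pt "0 0 0 0"

```text
time_s: 32.4
ee_pos: [0.6435, -0.0157, 0.1622]
eef_rot: [[0.987, -0.163, 0.003], [-0.163, -0.987, 0.018], [-0.0, -0.018, -1.0]]
ft_force: [0.5, -0.7, -0.7]
width: 0.819
```

```bash
python3 - <<'E'
from h import *
to(.6474,-.0118,.12,-10.6)
E
```

```text
t 32.4 pos [ 0.6435 -0.0157  0.1622] yaw -9.4 q6 97.5 w 0.07 F [ 0.5 -0.7 -0.7] M [-0.04  0.01  0.04]
shift [ 0.0032 -0.0037  0.0423] turn 1.2 tilt z [ 0.003  0.018 -1.   ]
```

Call:
step_arm --pt "0.003 -0.004 0.02 1" --pt "0 0 0.02 0" --pt "0 0 0.015 0" --pt "0 0 0 0"

```text
time_s: 32.8
ee_pos: [0.6476, -0.0115, 0.105]
eef_rot: [[0.981, -0.192, 0.003], [-0.192, -0.981, 0.018], [-0.0, -0.018, -1.0]]
ft_force: [-0.4, -0.5, 0.4]
width: 0.824
```

```bash
python3 - <<'E'
from h import *
to(.6474,-.0118,.088,-10.6)
E
```

```text
t 32.8 pos [ 0.6476 -0.0115  0.105 ] yaw -11.1 q6 99.6 w 0.0704 F [-0.4 -0.5  0.4] M [-0.05  0.06  0.03]
shift [-0.0001  0.0006  0.017 ] turn -0.5 tilt z [ 0.003  0.018 -1.   ]
```

Call:
step_arm --pt "0 0 0.017 0" --pt "0 0 0 0"

```text
time_s: 33.0
ee_pos: [0.6476, -0.0113, 0.088]
eef_rot: [[0.981, -0.196, 0.003], [-0.196, -0.98, 0.017], [-0.0, -0.018, -1.0]]
ft_force: [-0.3, -0.3, -0.5]
width: 0.821
```

Call:
step_arm --pt "0 0 0 0" --pt "0 0 0 0" --pt "0 0 0 0" --jaw 0.03

```text
time_s: 33.3
ee_pos: [0.6473, -0.0112, 0.0903]
eef_rot: [[0.98, -0.197, 0.003], [-0.197, -0.98, 0.018], [-0.001, -0.018, -1.0]]
ft_force: [2.3, 0.1, -7.9]
width: 0.509
```

```bash
python3 - <<'E'
from h import *
to(.6474,-.0118,.088,-10.6)
E
```

```text
t 33.3 pos [ 0.6473 -0.0112  0.0903] yaw -11.4 q6 99.9 w 0.0434 F [ 2.3  0.1 -7.9] M [-0.11 -0.54  0.21]
shift [0.0002 0.0006 0.0023] turn -0.8 tilt z [ 0.003  0.018 -1.   ]
```

Call:
step_arm --pt "0 0 0 3"

```text
time_s: 33.4
ee_pos: [0.6473, -0.0112, 0.0903]
eef_rot: [[0.969, -0.246, 0.003], [-0.246, -0.969, 0.017], [-0.002, -0.017, -1.0]]
ft_force: [0.4, -1.3, -3.7]
width: 0.51
```

```bash
python3 - <<'E'
from h import *
to(.6474,-.0118,.088,-10.6)
E
```

```text
t 33.4 pos [ 0.6473 -0.0112  0.0903] yaw -14.2 q6 102.8 w 0.0436 F [ 0.4 -1.3 -3.7] M [-0.28 -0.04  2.34]
shift [0.0002 0.0006 0.0023] turn -3.6 tilt z [ 0.003  0.017 -1.   ]
```

A is confirmed against its stop: 2.3 N m after 3°. I'll unload, lift well clear and do the last check.

Call:
step_arm --pt "0 0 0 -2"

```text
time_s: 33.5
ee_pos: [0.6473, -0.0113, 0.0903]
eef_rot: [[0.978, -0.209, 0.003], [-0.209, -0.978, 0.016], [-0.001, -0.016, -1.0]]
ft_force: [-0.4, -1.0, -4.3]
width: 0.513
```

Call:
step_arm --pt "0 0 0 0" --pt "0 0 -0.03 0" --pt "0 0 -0.04 0" --pt "0 0 -0.04 0" --pt "0 0 -0.04 0" --pt "0 0 0 0" --jaw 0.07

```text
time_s: 34.1
ee_pos: [0.6482, -0.0139, 0.2494]
eef_rot: [[0.976, -0.216, 0.009], [-0.216, -0.976, 0.016], [0.005, -0.018, -1.0]]
ft_force: [0.8, 0.1, 1.1]
width: 0.82
```

```bash
python3 - <<'E'
from h import *
m=robot.camera_model("wrist");p,d=robot.snapshot("wrist");cv2.imwrite("pics/w11.png",p[:,:,::-1])
for k in knobs(p,m): print(k)
to(0,0,0,0)
p,d=robot.snapshot("scene")
a=cv2.imread("pics/scene0.png"); b=p[:,:,::-1]; 
cv2.imwrite("pics/s11.png",np.vstack([a[80:380,100:500],b[80:380,100:500]]))
E
```

```text
(array([0.526 , 0.0314]), 27.1, np.float64(-31.0), np.float64(0.56), 208.0)
(array([ 0.6481, -0.012 ]), 26.6, np.float64(33.9), np.float64(0.57), 210.0)
(array([ 0.4523, -0.1819]), 16.2, np.float64(-28.3), np.float64(0.25), 205.0)
t 34.15 pos [ 0.6473 -0.0139  0.2466] yaw -12.5 q6 100.8 w 0.0699 F [-0.2 -0.1 -0.4] M [ 0.    0.04 -0.03]
shift [-0.6353  0.1307  0.2435] turn -12.5 tilt z [ 0.005  0.017 -1.   ]
```

View pics/s11.png

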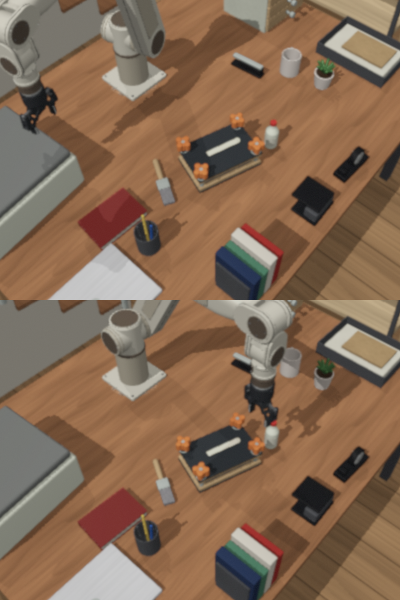

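The before (top) and after (bottom) views show the press, folder, glue, brush and the rest all in place, with the gripper clear above knob A. Handing in.

```bash
python3 -c "
from plant import robot
print(robot.job_done())"
```

```text
the job is handed in; nothing more can be done
None
```

I screwed all four knobs down to their hard stops, crosswise: A, then C, then B and D. I handed the job in at about 34 s of robot time; no verdict was reported.

| Knob | Turned | Moment at the stop |
|---|---|---|
| A | about 97° | 3.4 N m |
| C | about 106° | 4.8 N m |
| B | about 136° | 2.0 N m |
| D | about 131° | 2.0 N m |

- **Last checks:** The knob axes were within about 2 mm of where they started. The before-and-after views show the folder, glue, brush and the other things unmoved. The gripper was clear of everything, at 0.25 m, when I handed in.
- **Knob A:** The tool slipped about 10° against the knob at its first stop. I went back at the end with a centred grip, and it resisted again (2.3 N m after 3° of tool turn).
- **Over the 2 N m limit:** A (3.4) and C (4.8) were briefly pushed past the moment the brief gives for the press twisting. The camera showed no twist.
- **Turn estimate that failed:** I first assumed the knobs' lobes line up with the press at zero. That prediction was wrong for all four knobs, so I went by feel alone.
- **Tool tilt:** The tool drifted to about 7° off vertical before B. I levelled it against the gripped knob, with 10–15 N, before turning.

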